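# Set out panels and lids and spray a coat

## Robot

A 6-joint arm with a two-finger parallel gripper is mounted at the origin on the work surface. World frame = base frame: x ahead of the robot, y to its left, z up, the work surface at z = 0. Lengths are in m, angles in rad, forces in N, time in s.
With the tool pointing down it reaches from about 0.375 to 0.975 m from the base axis. Payload 3.8 kg.
Tool frame: the origin (TCP) lies between the finger pads; the fingertips stand 8 mm ahead of it and the grasp point (between the pads) lies 11 mm behind it (tcp_to_tips is the distance from the TCP to the fingertips, in m); z points along the fingers, y is the line along which they close (so a half turn about z gives the same grasp; the last joint's range is limited). The gripper opens to 85 mm and grips with 20 to 120 N. Pads are 22 mm wide; open, the fingers measure 114 mm over their backs; the gripper's body (76 mm by 85 mm) begins 54 mm behind the grasp point. The pads swing forward as they close: fully open they stand 13 mm farther back than shut.
Start: joints at [1.299, 0.264, 1.604, -0, 1.274, -0.037], TCP at [0.157, 0.656, 0.239] pointing down, gripper open.
Joint ranges: [-2.63, 2.63], [-0.94, 2.18], [0.31, 2.57], [-1.31, 4.45], [0, 2.66], [-2.55, 2.55]. Speed limits (rad/s): [2.57, 2.57, 3.14, 3.14, 3.14, 3.14].

## Interface

Orientations are given as a rotation vector (axis times angle).
In Python, from workcell import * gives the robot as it stands.
- The arm moves only by the tool move_arm, never from a script. Its argument "series" is one flat list of numbers, 7 for each row, row after row: the finger opening in cm, from 0 to 8.54, then the shift along the tool's x, y, z in cm, then the turn, a rotation vector about the tool's x, y, z in degrees. A call has 1 to 5 rows; each row shifts and turns the commanded pose from where the row before left it, along the tool's axes as they then stand; what a row does not reach is not made up. A row lasts 1/8 s, in which the tool goes at most 62.5 mm and 10.7 degrees, less where a joint would pass 70% of its speed; a pose out of reach is approached as far as the arm can. A call is refused whole if a number of a shift passes 6.25 or a number of a turn 10.7, either way. A call with a gripper value outside its range is refused whole. The fingers move at their own pace and stop on an object; "grip_force" is the grip in N (left out, the last holds). Time passes only in rows, so rows that do not move let the fingers close. It gives the time, the measured TCP pose, the force, the opening and the grip force at its end, in the units of the state.
- read_state(): the state, without advancing time (a new reading comes with each control period).
- read_camera(name): name is "scene" or "top" or "wrist"; returns the picture (400x640x3 uint8, red, green, blue); there is no depth.
- calibration(name): a dict with "camera_matrix" (3x3 intrinsics, pixels), "rvec" (rotation vector, rad) and "tvec" (3), from world to camera coordinates, as OpenCV has them. Camera axes: x right, y down, z forward; pixel columns grow to the right and rows downward; lengths in m; the calibration is good to about 2 mm. The wrist camera is an equidistant fisheye: a pixel r from the principal point sees the ray r / f radians off the axis. A picture is of the moment at which its call begins: read the wrist's pose just before it. calibration takes no time and is no camera call; for the wrist camera it gives the pose at the moment of the call.
- finish_job(): hands the job in; it is judged then, once.
The state is a dict: "time": time; "q": joint angles; "joint_vel": joint speeds; "joint_torque": joint torques, N m; "tool_pos": TCP position; "tcp_rot": TCP orientation; "wrist_force": force on the tool from outside, world axes, zero at the start; "torque": the same for the moment, N m; "width": opening from 0.0 (shut) to 1.0 (fully open); "grip_force": force on a finger pad.
Only numpy, scipy, OpenCV 4.12 (cv2) and the standard library are available. Lean on these libraries where they do the work, as an engineer would, in place of code of your own. Each camera call takes 0.05 s, during which the arm holds its last target. There are 200 camera calls.

## Task

First clear the spray gun: squeeze its trigger fully home for about half a second and let it spring back; then lean every panel from the stock rack against the front of the drying rail, side by side, each with its lower edge on the bench and its back resting on the rail, and set every turned lid rim-down in its own pocket of the holder board. When everything is set out, give it a coat with a second such squeeze and release. Do not let a panel fall flat, do not squeeze the trigger while the panels are only partly set out, and leave the other things on the bench where they are.

Things in the scene. Friction and masses are not known exactly. Their poses are not given: they have to be found in the camera images.
- panel0: flat wooden cabinet panel, 140 tall (own z), 90 wide (own y), 14 thick (own x), 60 to 130 g; both faces alike, a darker field in a pale frame; origin at the centre of its lower edge face. Starts upright on its 90 mm edge in the stock rack. May be absent.
- panel1: flat wooden cabinet panel, 140 tall (own z), 90 wide (own y), 14 thick (own x), 60 to 130 g; both faces alike, a darker field in a pale frame; origin at the centre of its lower edge face. Starts upright on its 90 mm edge in the stock rack. May be absent.
- panel2: flat wooden cabinet panel, 140 tall (own z), 90 wide (own y), 14 thick (own x), 60 to 130 g; both faces alike, a darker field in a pale frame; origin at the centre of its lower edge face. Starts upright on its 90 mm edge in the stock rack. May be absent.
- lid0: turned wooden lid, about 110 g: from the bottom a plain round rim 54 across and 18 deep, a flange 84 across and 10 thick, and a round knob 28 across and 30 tall on top (58 tall in all); origin at the centre of the rim's underside, z up through the knob. Starts lying on the bench rim-down, knob up. May be absent.
- lid1: turned wooden lid, about 110 g: from the bottom a plain round rim 54 across and 18 deep, a flange 84 across and 10 thick, and a round knob 28 across and 30 tall on top (58 tall in all); origin at the centre of the rim's underside, z up through the knob. Starts lying on the bench rim-down, knob up. May be absent.
- lid2: turned wooden lid, about 110 g: from the bottom a plain round rim 54 across and 18 deep, a flange 84 across and 10 thick, and a round knob 28 across and 30 tall on top (58 tall in all); origin at the centre of the rim's underside, z up through the knob. Starts lying on the bench rim-down, knob up. May be absent.
- rack: plywood stock rack fixed to the bench, 170 (own x) x 110 (own y), floor 12 above the bench, blocks up to 42; three slots 18 wide running along own y at own x = -50, 0, +50, in which the panels stand with their lower edge on the floor (panel tops 152 above the bench). Origin at centre of underside.
- rest: drying rest fixed to the bench: a wooden rail 360 long (along own y), 30 tall, 20 thick, its top edge 75 above the bench, on two posts whose feet run back to own x = -112. Origin at bench height, midway along the rail, under the rail's front face; own +x points out of the front face. Panels lean against that front face with the lower edge on the bench in front of it (own +x side).
- holder: plywood holder board fixed to the bench, 110 (own x) x 290 (own y) x 30 tall, with three round pockets in a row. Origin at centre of underside.
- holder_hole0 (a point): centre of pocket 0 at the holder's top face (30 above the bench), 62 across, right through; own y of holder = -95. A seated lid's flange rests on the top face, origin 12 above the bench.
- holder_hole1 (a point): centre of pocket 1 at the holder's top face (30 above the bench), 62 across, right through; own y of holder = 0. A seated lid's flange rests on the top face, origin 12 above the bench.
- holder_hole2 (a point): centre of pocket 2 at the holder's top face (30 above the bench), 62 across, right through; own y of holder = 95. A seated lid's flange rests on the top face, origin 12 above the bench.
- gun: aluminium spray gun clamped to the bench handle-up on a steel foot 140 x 100 x 12, own x -65 to 75. Origin at bench height; nozzle points along own +x, brass, to x = 68, height up to 96. The handle stands up, 24 x 24, own x -42 to -18, up to 185 above the bench, a brass nipple on it to 197. In front of it (own +x side) is the trigger.
- trigger (a joint): sprung trigger blade of the gun, 20 wide, 6 thick, hinged at its lower end at gun x = 5, 98 above the bench, reaching up to 180; 0 = at rest, upright (its front face at gun x = 8), grows as its upper end is pulled towards the handle, 0.24 rad = fully squeezed; springs back; about 5 to 9 N at 67 mm above the hinge
- squeeze (a point): point midway across handle and squeezed trigger, gun x = -27, 165 above the bench: handle and trigger can be pinched here from above along gun x, 50 wide at rest and about 33 when squeezed; turns with the gun
- oil: bystander: amber glass bottle, 60 across, 190 tall, upright; origin at centre of underside
- tin: bystander: steel can, 80 across, 110 tall, upright; origin at centre of underside
- tape: bystander: roll of paper tape lying flat, 100 across, 25 tall; origin at centre of underside
- mallet: bystander: hammer lying on the bench; origin at its underside
- strip: bystander: thin wooden strip lying flat, 24 x 100 x 14 tall; origin at centre of underside
- offcut: bystander: wooden offcut block, 70 x 110 x 40 tall; origin at centre of underside
- tub: bystander: white plastic cup, 90 across, 80 tall; origin at centre of underside

How it is judged:
On the way, in this order (a step that is already met when the one before it is completed fails the run):
1. the trigger is fully squeezed to clear the gun (value of joint trigger above 0.2 rad), for 0.3 s.
2. the trigger has sprung back (value of joint trigger below 0.04 rad), for 0.2 s.
3. all panels lean on the rail and all lids sit in pockets (angle between panel0's own z axis and vertical between 0.14 and 0.6 rad and x of panel0 in the frame of rest between 0.01 and 0.09 m and y of panel0 in the frame of rest between -0.18 and 0.18 m and height (world z) of each of panel0, panel1, panel2 below 0.012 m and contact force between each of panel0, panel1, panel2 and rest above 0.02 N and contact force between each of panel0, panel1, panel2, lid0, lid1, lid2 and the fingers below 0.02 N and linear speed of each of panel0, panel1, panel2, lid0, lid1, lid2 below 0.02 m/s and angle between panel1's own z axis and vertical between 0.14 and 0.6 rad and x of panel1 in the frame of rest between 0.01 and 0.09 m and y of panel1 in the frame of rest between -0.18 and 0.18 m and angle between panel2's own z axis and vertical between 0.14 and 0.6 rad and x of panel2 in the frame of rest between 0.01 and 0.09 m and y of panel2 in the frame of rest between -0.18 and 0.18 m and (horizontal distance between lid0 and holder_hole0 below 0.009 m or horizontal distance between lid0 and holder_hole1 below 0.009 m or horizontal distance between lid0 and holder_hole2 below 0.009 m) and z of each of lid0, lid1, lid2 in the frame of holder below 0.017 m and angle between each of lid0, lid1, lid2's own z axis and vertical below 0.1 rad and (horizontal distance between lid1 and holder_hole0 below 0.009 m or horizontal distance between lid1 and holder_hole1 below 0.009 m or horizontal distance between lid1 and holder_hole2 below 0.009 m) and (horizontal distance between lid2 and holder_hole0 below 0.009 m or horizontal distance between lid2 and holder_hole1 below 0.009 m or horizontal distance between lid2 and holder_hole2 below 0.009 m)), for 0.2 s.
4. the trigger is fully squeezed (value of joint trigger above 0.2 rad), for 0.3 s.
5. the trigger has sprung back (value of joint trigger below 0.04 rad), for 0.2 s.
At the end, for the whole second after the job is handed in: Each panel: lower edge on the bench, 8 to 34 degrees off vertical, touching the rail, foot 10 to 90 mm before it and within 180 mm of its middle. Each lid: upright, rim-down, within 9 mm of a pocket centre, underside below 17 mm. All released, at rest; trigger under 0.04 rad (all of step 3 and value of joint trigger below 0.04 rad).
It fails at once if a panel falls flat (angle between any of panel0, panel1, panel2's own z axis and vertical above 1 rad).
It fails at once if the gun is triggered while some panels lean and others stand upright (value of joint trigger above 0.15 rad and angle between any of panel0, panel1, panel2's own z axis and vertical below 0.1 rad and angle between any of panel0, panel1, panel2's own z axis and vertical above 0.14 rad).
It fails at once if a bystander is moved more than 5 cm (distance of any of oil, tin, tape, mallet, strip, offcut, tub from where it was at the start of the episode above 0.05 m).
Of panel0, panel1, panel2 only 2 to 3 are there at a start; the rules pass over those that are not, and their reading is None.
Of lid0, lid1, lid2 only 2 to 3 are there at a start; the rules pass over those that are not, and their reading is None.
At some moment in a run one of lid0, lid1, lid2 may be knocked a few centimetres aside while the robot is not near it.
It also fails if it takes over 210 s, if anything falls off the work surface, if the arm or the gripper's body presses on something with over 40 N, if the wrist force passes 120 N, or if a joint passes its speed limit or range.

## Working session

There is one attempt and no reset: what is moved stays moved. The work goes in short steps, Python scripts to look and compute and a tool call to move; the robot and the scene stay as the last step left them, time stands still between calls to the robot, and variables do not carry over. Pictures are saved under pics/ and viewed, at most 14 in all, crops included, and the job is handed in when it is done.

Besides the shell and the picture viewer there is one more tool, called after "Request:" as name(argument=value, ...) on one line, values as JSON. move_arm: Moves the arm, as the interface text tells. Its arguments: {"type":"object","properties":{"series":{"type":"array"},"grip_force":{"type":"number"}},"required":["series"]}

```bash
ls; mkdir -p pics
cat > h.py <<'E'
from workcell import *
import numpy as np, cv2
from scipy.spatial.transform import Rotation as R
def save(n,im): cv2.imwrite('pics/'+n,cv2.cvtColor(im,cv2.COLOR_RGB2BGR))
def ray(c,u,v,fish=False):
    K=np.array(c['camera_matrix']);Rm=R.from_rotvec(np.ravel(c['rvec'])).as_matrix();t=np.ravel(c['tvec'])
    x=(u-K[0,2])/K[0,0];y=(v-K[1,2])/K[1,1]
    if fish:
        r=np.hypot(x,y); s=np.sinc(r/np.pi); d=np.array([x*s,y*s,np.cos(r)])
    else: d=np.array([x,y,1.])
    return -Rm.T@t, Rm.T@d
def plane(c,u,v,z,fish=False):
    o,d=ray(c,u,v,fish); return o+d*(z-o[2])/d[2]
def proj(c,P,fish=False):
    K=np.array(c['camera_matrix']);Rm=R.from_rotvec(np.ravel(c['rvec'])).as_matrix();t=np.ravel(c['tvec'])
    p=Rm@np.array(P)+t
    if fish:
        r=np.hypot(p[0],p[1]);a=np.arctan2(r,p[2]);q=p[:2]/r*a
    else: q=p[:2]/p[2]
    return K[0,0]*q[0]+K[0,2],K[1,1]*q[1]+K[1,2]
E
python3 - <<'E'
from h import *
np.set_printoptions(precision=3,suppress=True)
for n in('scene','top'):
    save(n+'0.png',read_camera(n)); c=calibration(n); print(n,ray(c,320,200),np.array(c['camera_matrix'])[0,0])
s=read_state();print({k:s[k] for k in('time','tool_pos','tcp_rot','wrist_force','width')})
E
```

```text
pics
scene (array([1.402, 0.995, 1.537]), array([-0.437, -0.518, -0.735])) 499.47753504416926
top (array([ 0.334, -0.007,  1.503]), array([ 0.154, -0.012, -0.988])) 428.3703004511877
{'time': 0.1, 'tool_pos': array([0.157, 0.656, 0.238]), 'tcp_rot': array([-0.368, -3.12 ,  0.003]), 'wrist_force': array([ 0.74 ,  0.177, -0.241]), 'width': 0.9962574436347761}
```

View pics/top0.png

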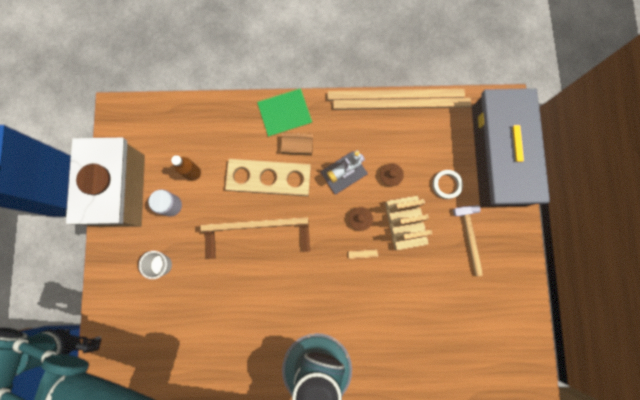

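View pics/scene0.png

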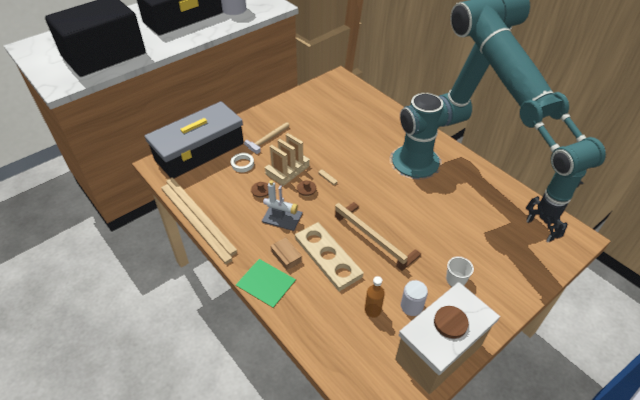

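Run:
```python
from h import *
a=cv2.imread('pics/top0.png'); cv2.imwrite('pics/t1.png',cv2.resize(a[130:270,190:450],None,fx=3,fy=3,interpolation=cv2.INTER_CUBIC))
a=cv2.imread('pics/scene0.png'); cv2.imwrite('pics/s1.png',cv2.resize(a[120:300,220:430],None,fx=3.3,fy=3.3,interpolation=cv2.INTER_CUBIC))
```

```text
(no output)
```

View pics/t1.png

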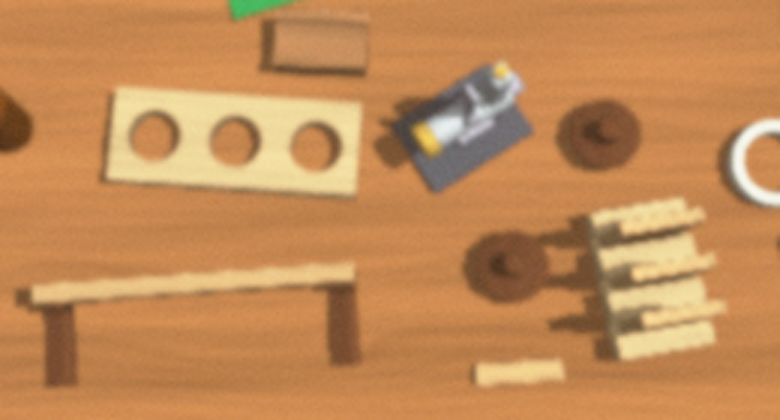

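View pics/s1.png

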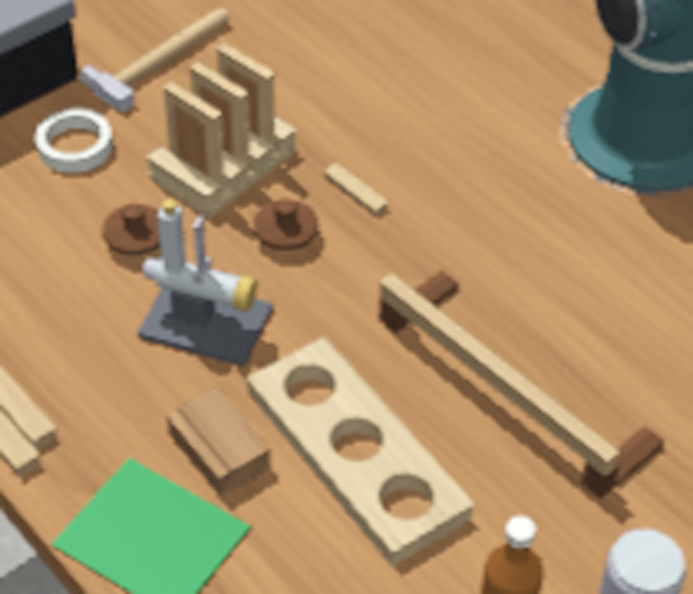

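The crops show 3 panels in the rack (tops at about t1 (660,220), (675,265) and (685,311)). There are 2 lids (knobs at t1 (602,130) and (508,265)), the gun with its nipple at (502,70) and nozzle at (428,140), three pockets near (155–316,140), and the rail with its front edge on the upper side.

Run:
```python
from h import *
np.set_printoptions(precision=4,suppress=True)
c=calibration('top'); im=cv2.imread('pics/top0.png'); hsv=cv2.cvtColor(im,cv2.COLOR_BGR2HSV)
T=lambda U,V:(190+(U+.5)/3-.5,130+(V+.5)/3-.5)
def P(U,V,z): return plane(c,*T(U,V),z)
h=[P(*p,.03) for p in((155,137),(235,142),(316,147))]
print('holes',np.array(h),[np.linalg.norm(h[i]-h[i+1]) for i in(0,1)])
a,b=P(33,288,.075),P(354,264,.075);print('rail',a,b,np.linalg.norm(a-b))
for n,p,q in(('A',(622,228),(703,213)),('B',(633,272),(716,259)),('C',(643,317),(725,306))):
    p,q=P(*p,.152),P(*q,.152);d=q-p;print(n,(p+q)/2,np.linalg.norm(d),np.degrees(np.arctan2(d[1],d[0])))
print('rackcorners',np.array([P(*p,.042) for p in((592,215),(684,202),(713,338),(618,357))]))
# pale mask comps, dark lids
m=cv2.inRange(hsv,(0,90,20),(14,255,120));
m[:, :330]=0;m[:,420:]=0;m[:150]=0;m[250:]=0
n,l,st,ce=cv2.connectedComponentsWithStats(m)
for i in range(1,n):
    if st[i][4]>100: print('lid?',st[i],ce[i],plane(c,*ce[i],.028))
print('knobs',P(602,130,.058),P(508,265,.058))
n_,z_=P(502,70,.197),P(428,138,.085);print('gun',n_,z_,np.degrees(np.arctan2(*(z_-n_)[1::-1])),np.linalg.norm((z_-n_)[:2]))
print('foot',np.array([P(*p,.012) for p in((398,125),(437,192),(532,130),(493,66))]))
print('cut',np.array([P(*p,.04) for p in((275,15),(369,18),(366,70),(275,67))]))
print('strip',P(520,373,.014),'bottle',plane(c,183,160,.19))
```

```text
holes [[0.657  0.2493 0.03  ]
 [0.6491 0.1557 0.03  ]
 [0.6412 0.061  0.03  ]] [np.float64(0.0939215659496486), np.float64(0.09500042400290645)]
rail [0.4782 0.3758 0.075 ] [0.4976 0.0182 0.075 ] 0.3580973889298785
A [ 0.5284 -0.312   0.152 ] 0.08825352016674574 -80.665235295627
B [ 0.4801 -0.3219  0.152 ] 0.08940284217444705 -82.30922496737604
C [ 0.4314 -0.3291  0.152 ] 0.08746184421428055 -83.6132369320964
rackcorners [[ 0.5523 -0.256   0.042 ]
 [ 0.5652 -0.3628  0.042 ]
 [ 0.4086 -0.3864  0.042 ]
 [ 0.3895 -0.2776  0.042 ]]
lid? [377 167  19  19 192] [385.0573 175.224 ] [ 0.6474 -0.256   0.028 ]
lid? [345 209  18  21 194] [353.0155 217.933 ] [ 0.4987 -0.1379  0.028 ]
knobs [ 0.6485 -0.2695  0.058 ] [ 0.4947 -0.1555  0.058 ]
gun [ 0.6847 -0.1426  0.197 ] [ 0.6375 -0.0679  0.085 ] 122.31777132310287 0.08836941891168791
foot [[ 0.6696 -0.0358  0.012 ]
 [ 0.5879 -0.0799  0.012 ]
 [ 0.6602 -0.1947  0.012 ]
 [ 0.7395 -0.1512  0.012 ]]
cut [[ 0.7993  0.107   0.04  ]
 [ 0.7933 -0.004   0.04  ]
 [ 0.7301  0.0007  0.04  ]
 [ 0.7359  0.1074  0.04  ]]
strip [ 0.3747 -0.1692  0.014 ] bottle [0.6751 0.4053 0.19  ]
```

```bash
cat >> h.py <<'E'
np.set_printoptions(precision=4,suppress=True)
def down(deg,tilt=0):
    "tool y at yaw deg, pointing down, then turned about tool x by tilt deg"
    s,c=np.sin(np.radians(deg)),np.cos(np.radians(deg))
    M=np.array([[-s,c,0],[c,s,0],[0,0,-1.]]).T
    return R.from_matrix(M)*R.from_rotvec([np.radians(tilt),0,0])
def plan(legs,start=None):
    "legs: (opening cm, pos, R[, max step m]); prints rows"
    s=read_state(); p,r=(np.array(s['tool_pos']),R.from_rotvec(s['tcp_rot'])) if start is None else start
    for leg in legs:
        w,tp,tr=leg[:3]; mx=leg[3] if len(leg)>3 else .058
        tp=np.array(tp); n=max(1,int(np.ceil(np.linalg.norm(tp-p)/mx-1e-6)),int(np.ceil(np.degrees((r.inv()*tr).magnitude())/10.5)))
        print('leg',n)
        for i in range(n):
            k=n-i; last=k==1
            sh=r.inv().apply((tp-p)/k)*100; tu=np.degrees((r.inv()*tr).as_rotvec())/k
            sh=np.round(sh*20)/20 if last else np.round(sh,1); tu=np.round(tu*2)/2 if not last else np.round(tu,1)
            p=p+r.apply(sh/100); r=r*R.from_rotvec(np.radians(tu))
            print(' ',[w]+[float(v)+0. for v in sh]+[float(v)+0. for v in tu])
    return p,r
def st():
    s=read_state();r=R.from_rotvec(s['tcp_rot']);m=r.as_matrix()
    print('t',round(s['time'],2),'p',s['tool_pos'],'yaw_y',np.degrees(np.arctan2(m[1,1],m[0,1])).round(2),'z',m[:,2],'F',np.round(s['wrist_force'],1),'w',round(s['width']*8.54,2),'g',round(float(s['grip_force']),1),'q',np.round(s['q'],2))
E
python3 - <<'E'
from h import *
plan([(8.5,(.6814,-.1424,.30),down(-57.8))])
E
```

```text
leg 17
  [8.5, -4.1, -3.8, -0.4, 0.0, 0.0, 8.0]
  [8.5, -4.6, -3.2, -0.4, 0.0, 0.0, 8.0]
  [8.5, -5.0, -2.6, -0.4, 0.0, 0.0, 8.0]
  [8.5, -5.3, -1.9, -0.3, 0.0, 0.0, 8.0]
  [8.5, -5.5, -1.1, -0.4, 0.0, 0.0, 8.0]
  [8.5, -5.6, -0.3, -0.3, 0.0, 0.0, 8.0]
  [8.5, -5.6, 0.5, -0.4, 0.0, 0.0, 8.0]
  [8.5, -5.5, 1.2, -0.3, 0.0, 0.0, 8.0]
  [8.5, -5.3, 2.0, -0.4, 0.0, 0.0, 8.0]
  [8.5, -4.9, 2.7, -0.3, 0.0, 0.0, 8.0]
  [8.5, -4.5, 3.4, -0.4, 0.0, 0.0, 8.0]
  [8.5, -4.0, 3.9, -0.3, 0.0, 0.0, 7.5]
  [8.5, -3.4, 4.4, -0.4, 0.0, 0.0, 8.0]
  [8.5, -2.8, 4.9, -0.3, 0.0, 0.0, 7.5]
  [8.5, -2.1, 5.2, -0.4, 0.0, 0.0, 8.0]
  [8.5, -1.4, 5.5, -0.3, 0.0, 0.0, 7.5]
  [8.5, -0.7, 5.6, -0.35, 0.1, 0.1, 7.8]
```

Request:
move_arm(series=[8.5,-4.1,-3.8,-0.4,0,0,8,8.5,-4.6,-3.2,-0.4,0,0,8,8.5,-5,-2.6,-0.4,0,0,8,8.5,-5.3,-1.9,-0.3,0,0,8,8.5,-5.5,-1.1,-0.4,0,0,8], grip_force=40)

```text
time: 0.72
tool_pos: [0.3117, 0.42, 0.2579]
tcp_rot: [1.419, 2.803, -0.001]
wrist_force: [0.8, 0.0, 0.8]
width: 0.994
grip_force: 0.0
```

Request:
move_arm(series=[8.5,-5.6,-0.3,-0.3,0,0,8,8.5,-5.6,0.5,-0.4,0,0,8,8.5,-5.5,1.2,-0.3,0,0,8,8.5,-5.3,2,-0.4,0,0,8,8.5,-4.9,2.7,-0.3,0,0,8])

```text
time: 1.35
tool_pos: [0.4662, 0.1852, 0.2752]
tcp_rot: [-2.292, -2.148, 0.0]
wrist_force: [1.3, 0.3, 0.5]
width: 0.994
grip_force: 0.0
```

Request:
move_arm(series=[8.5,-4.5,3.4,-0.4,0,0,8,8.5,-4,3.9,-0.3,0,0,7.5,8.5,-3.4,4.4,-0.4,0,0,8,8.5,-2.8,4.9,-0.3,0,0,7.5,8.5,-2.1,5.2,-0.4,0,0,8])

```text
time: 1.98
tool_pos: [0.6202, -0.049, 0.2928]
tcp_rot: [-2.877, -1.259, 0.001]
wrist_force: [0.6, 0.8, 0.7]
width: 0.994
grip_force: 0.0
```

Request:
move_arm(series=[8.5,-1.4,5.5,-0.3,0,0,7.5,8.5,-0.7,5.6,-0.35,0.1,0.1,7.8,8.5,0,0,0,0,0,0,8.5,0,0,0,0,0,0])

```text
time: 2.48
tool_pos: [0.681, -0.1419, 0.2987]
tcp_rot: [-3.014, -0.872, 0.001]
wrist_force: [0.2, 0.2, 0.3]
width: 0.995
grip_force: 0.0
```

Run:
```python
from h import *
st()
c=calibration('wrist');save('w1.png',read_camera('wrist'));print(ray(c,320,200,1),c)
for P in((.6814,-.1424,.165),(.683,-.145,.197),(.6485,-.2695,.058),(.4947,-.1555,.058),(.528,-.312,.152)): print(proj(c,P,1))
```

```text
t 2.48 p [ 0.681  -0.1419  0.2987] yaw_y -57.74 z [-0.0016  0.0035 -1.    ] F [0.2 0.2 0.3] w 8.49 g 0.0 q [-0.24  0.28  1.48  0.    1.39  0.76]
(array([ 0.7507, -0.0992,  0.4332]), array([-0.2692, -0.1709, -0.9478])) {'camera_matrix': array([[309.7069,   0.    , 318.5774],
       [  0.    , 309.7069, 198.7708],
       [  0.    ,   0.    ,   1.    ]]), 'rvec': array([-2.499 ,  1.3782,  0.2275]), 'tvec': array([-0.4825,  0.4155,  0.5963])}
(np.float64(319.243016213927), np.float64(191.02721230605337))
(np.float64(322.9619709126371), np.float64(202.62611005272552))
(np.float64(385.6490514128121), np.float64(235.69427190480457))
(np.float64(258.3646096620022), np.float64(278.451841726629))
(np.float64(367.06232236297285), np.float64(352.6316308322727))
```

View pics/w1.png

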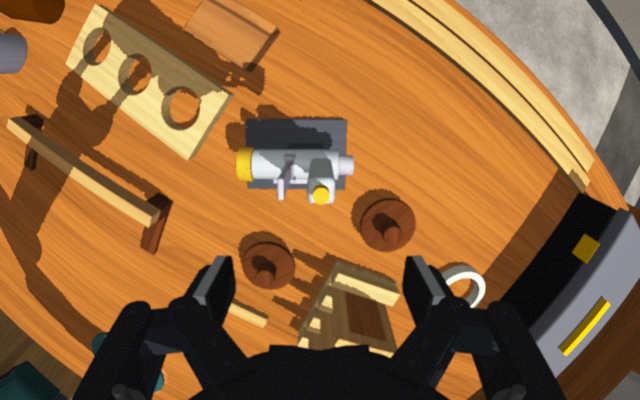

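The wrist view shows the gun with its nipple at (321,195), the trigger tip at (281,196) and the nozzle at (243,163). The lid knobs are near (391,233) and (265,274), and the view of the gun is clear.

Run:
```python
from h import *
c=calibration('wrist'); im=cv2.imread('pics/w1.png'); hsv=cv2.cvtColor(im,cv2.COLOR_BGR2HSV)
m=cv2.inRange(hsv,(20,130,150),(35,255,255)); n,l,s,ce=cv2.connectedComponentsWithStats(m[:230])
for i in range(1,n):
    if s[i][4]>60 and 200<ce[i][0]<400: print(s[i],ce[i],plane(c,*ce[i],.197,1),plane(c,*ce[i],.191,1))
for u,v in((281,196),(283,199),(246,163)): print(plane(c,u,v,.18,1))
# lids: dark mask
m=cv2.inRange(hsv,(0,80,20),(12,255,140)); m=cv2.morphologyEx(m,cv2.MORPH_OPEN,np.ones((3,3)))
n,l,s,ce=cv2.connectedComponentsWithStats(m)
for i in range(1,n):
    if s[i][4]>800: print('lid',s[i],ce[i],plane(c,*ce[i],.028,1))
print(plane(c,391,232,.058,1),plane(c,266,274,.058,1))
for pts in([(96,47),(134,74),(182,107)],): print(np.array([plane(c,*p,.03,1) for p in pts]))
cv2.imwrite('pics/w1c.png',cv2.resize(im[90:320,210:430],None,fx=2.6,fy=2.6,interpolation=cv2.INTER_CUBIC))
```

```text
[236 150  17  32 455] [243.6769 165.1978] [ 0.6756 -0.0743  0.197 ] [ 0.6737 -0.0737  0.191 ]
[313 187  16  18 230] [320.587  195.4522] [ 0.6869 -0.1395  0.197 ] [ 0.6853 -0.1406  0.191 ]
[ 0.6637 -0.1138  0.18  ]
[ 0.6622 -0.1167  0.18  ]
[ 0.673  -0.0734  0.18  ]
lid [ 360  199   55   52 2085] [386.9295 224.2197] [ 0.6561 -0.2733  0.028 ]
lid [ 243  242   52   47 1831] [268.3845 265.1415] [ 0.5048 -0.1614  0.028 ]
[ 0.6568 -0.2721  0.058 ] [ 0.5078 -0.1609  0.058 ]
[[0.6615 0.2511 0.03  ]
 [0.6545 0.1571 0.03  ]
 [0.6486 0.0603 0.03  ]]
```

View pics/w1c.png

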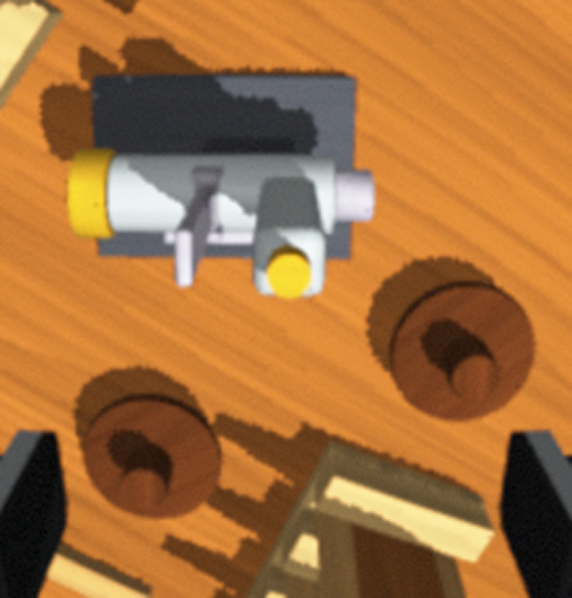

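Run:
```python
from h import *
cw,cs,ct=[calibration(n) for n in('wrist','scene','top')]
print('base in top',proj(ct,(0,0,0)))
S=lambda U,V:(220+(U+.5)/3.3-.5,120+(V+.5)/3.3-.5)
T=lambda U,V:(190+(U+.5)/3-.5,130+(V+.5)/3-.5)
def tri(rs):
    A=0;b=0
    for o,d in rs:
        d=d/np.linalg.norm(d);M=np.eye(3)-np.outer(d,d);A=A+M;b=b+M@o
    p=np.linalg.solve(A,b); return p,[round(1000*np.linalg.norm(np.cross(p-o,d/np.linalg.norm(d))),1) for o,d in rs]
for n,s,t,w in(('nip',(170,207),(502,70),(320.6,195.4)),('k1',(135,213),(602,130),(391,232)),('k2',(288,207),(508,265),(266,274))):
    a,b,d=ray(cs,*S(*s)),ray(ct,*T(*t)),ray(cw,*w,True)
    print(n,'st',tri([a,b]),'sw',tri([a,d]),'tw',tri([b,d]),'all',tri([a,b,d]))
```

```text
base in top (np.float64(316.17468927300825), np.float64(368.5325445414803))
nip st (array([ 0.6859, -0.1427,  0.1903]), [np.float64(0.8), np.float64(0.8)]) sw (array([ 0.6859, -0.1405,  0.1918]), [np.float64(0.3), np.float64(0.3)]) tw (array([ 0.6858, -0.1417,  0.1921]), [np.float64(1.4), np.float64(1.4)]) all (array([ 0.6858, -0.1418,  0.191 ]), [np.float64(0.3), np.float64(1.5), np.float64(1.2)])
k1 st (array([ 0.6517, -0.2727,  0.0545]), [np.float64(3.4), np.float64(3.4)]) sw (array([ 0.6573, -0.2704,  0.0613]), [np.float64(0.4), np.float64(0.4)]) tw (array([ 0.6527, -0.2743,  0.0469]), [np.float64(3.2), np.float64(3.2)]) all (array([ 0.653 , -0.2735,  0.0534]), [np.float64(2.7), np.float64(4.6), np.float64(2.7)])
k2 st (array([ 0.4971, -0.158 ,  0.056 ]), [np.float64(3.1), np.float64(3.1)]) sw (array([ 0.5002, -0.1623,  0.052 ]), [np.float64(3.1), np.float64(3.1)]) tw (array([ 0.4969, -0.1605,  0.0412]), [np.float64(3.2), np.float64(3.2)]) all (array([ 0.498 , -0.1607,  0.0501]), [np.float64(3.8), np.float64(4.9), np.float64(4.3)])
```

Request:
move_arm(series=[8.5,0.2,0,5,0,0,0,8.5,0,0,5,0,0,0,8.5,0,0,3,0,0,0,8.5,0,0,1.4,0,0,0,8.5,0,0,0,0,0,0], grip_force=35)

```text
time: 3.15
tool_pos: [0.6826, -0.1396, 0.1554]
tcp_rot: [-3.015, -0.874, 0.0]
wrist_force: [-0.5, -0.4, 0.9]
width: 0.996
grip_force: 0.0
```

Request:
move_arm(series=[2.5,0,0,0,0,0,0,2.5,0,0,0,0,0,0,2.5,0,0,0,0,0,0,2.5,0,0,0,0,0,0,2.5,0,0,0,0,0,0])

```text
time: 3.78
tool_pos: [0.6822, -0.1364, 0.1599]
tcp_rot: [-3.009, -0.869, -0.002]
wrist_force: [-9.8, 11.6, 14.7]
width: 0.398
grip_force: 35.8
```

Request:
move_arm(series=[2.5,0,0,0,0,0,0,2.5,0,0,0,0,0,0,2.5,0,0,0,0,0,0,2.5,0,0,0,0,0,0])

```text
time: 4.28
tool_pos: [0.6822, -0.1364, 0.1599]
tcp_rot: [-3.009, -0.869, -0.002]
wrist_force: [-9.9, 11.3, 13.7]
width: 0.399
grip_force: 35.8
```

```bash
python3 -c "
from h import *
st()"
```

```text
t 4.28 p [ 0.6822 -0.1364  0.1599] yaw_y -57.78 z [-0.0016  0.0096 -1.    ] F [-9.9 11.3 13.7] w 3.41 g 35.8 q [-0.24  0.36  1.63  0.01  1.16  0.77]
```

Request:
move_arm(series=[8.5,0,0,0,0,0,0,8.5,0,0,0,0,0,0,8.5,0,0,0,0,0,0,8.5,0,0,0,0,0,0,8.5,0,0,0,0,0,0])

```text
time: 4.9
tool_pos: [0.6839, -0.1413, 0.1567]
tcp_rot: [-3.017, -0.872, -0.004]
wrist_force: [-0.3, 0.9, 0.6]
width: 0.996
grip_force: 0.0
```

Request:
move_arm(series=[8.5,0,0,-3,0,0,0,8.5,0,0,-5,0,0,0,8.5,0,0,-6,0,0,0,8.5,0,0,-2,0,0,0,8.5,0,0,0,0,0,0])

```text
time: 5.52
tool_pos: [0.6843, -0.1416, 0.3184]
tcp_rot: [3.018, 0.872, 0.008]
wrist_force: [0.1, -0.1, 0.0]
width: 0.997
grip_force: 0.0
```

Run:
```python
from h import *
st(); plan([(4,(.53,-.31,.315),down(8))])
```

```text
t 5.53 p [ 0.6843 -0.1416  0.3184] yaw_y -57.77 z [ 0.0051  0.0012 -1.    ] F [ 0.1 -0.1  0. ] w 8.51 g 0.0 q [-0.24  0.27  1.45  0.    1.41  0.77]
leg 7
  [4, -3.1, 0.9, 0.0, 0.0, 0.0, -9.5]
  [4, -3.3, 0.3, 0.0, 0.0, 0.0, -9.5]
  [4, -3.3, -0.2, 0.0, 0.0, 0.0, -9.5]
  [4, -3.2, -0.8, 0.1, 0.0, 0.0, -9.5]
  [4, -3.0, -1.2, 0.0, 0.0, 0.0, -9.5]
  [4, -2.7, -1.7, 0.1, 0.0, 0.0, -9.0]
  [4, -2.45, -2.2, 0.05, 0.3, -0.1, -9.3]
```

Request:
move_arm(series=[4,-3.1,0.9,0,0,0,-9.5,4,-3.3,0.3,0,0,0,-9.5,4,-3.3,-0.2,0,0,0,-9.5,4,-3.2,-0.8,0.1,0,0,-9.5,4,-3,-1.2,0,0,0,-9.5])

```text
time: 6.15
tool_pos: [0.5708, -0.2622, 0.3104]
tcp_rot: [-2.4, -2.016, 0.001]
wrist_force: [0.6, -0.4, -0.3]
width: 0.468
grip_force: 0.0
```

Request:
move_arm(series=[4,-2.7,-1.7,0.1,0,0,-9,4,-2.45,-2.2,0.05,0.3,0,-9.3,4,0,0,0,0,0,0,4,0,0,0,0,0,0])

```text
time: 6.65
tool_pos: [0.5284, -0.309, 0.3106]
tcp_rot: [-2.057, -2.363, 0.002]
wrist_force: [0.3, 0.2, -0.4]
width: 0.47
grip_force: 0.0
```

Run:
```python
from h import *
st()
c=calibration('wrist');save('w2.png',read_camera('wrist'))
for P in((.528,-.312,.152),(.480,-.322,.152),(.4314,-.329,.152)): print(proj(c,P,1))
```

```text
t 6.65 p [ 0.5284 -0.309   0.3106] yaw_y 7.93 z [-0.0073  0.0045 -1.    ] F [ 0.3  0.2 -0.4] w 4.01 g 0.0 q [-0.57  0.12  1.65 -0.    1.39 -0.71]
(np.float64(317.9840214431967), np.float64(186.41020158923848))
(np.float64(268.9243173946536), np.float64(189.63704576531467))
(np.float64(222.1761076942345), np.float64(190.02297170832014))
```

View pics/w2.png

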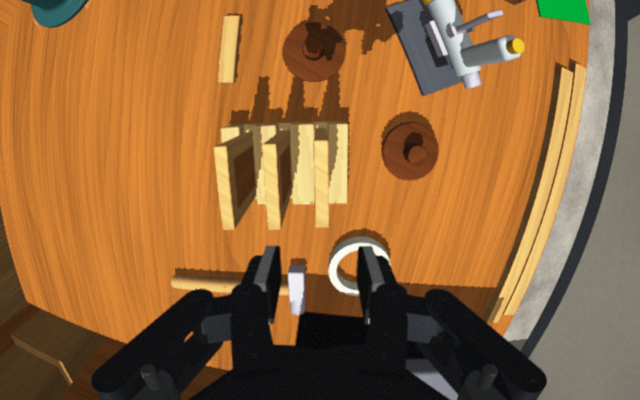

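The wrist view shows the panel tops as strips: A (322,140)–(322,226), B (272,142)–(274,228) and C (222,147)–(228,228). All are close to their predicted pixels.

Run:
```python
from h import *
c=calibration('wrist')
for n,p,q in(('A',(322,141),(321.5,226)),('B',(272.5,143),(274,227)),('C',(222,147),(228,227))):
    p,q=plane(c,*p,.152,1),plane(c,*q,.152,1);d=q-p;print(n,(p+q)/2,np.linalg.norm(d),np.degrees(np.arctan2(d[1],d[0]))+90)
for u,v in((314,43),(316,40),(417,153)): print(plane(c,u,v,.058,1))
s=read_state()
plan([(4,(.531,-.3125,.170),down(8)),(4,(.531,-.3125,.138),down(8),.03)])
```

```text
A [ 0.532  -0.3102  0.152 ] 0.08737653766018601 7.786015136204128
B [ 0.4843 -0.3184  0.152 ] 0.08729547153687792 6.540511175711416
C [ 0.4343 -0.3272  0.152 ] 0.08548281038598861 7.186804226945654
[ 0.5014 -0.1577  0.058 ]
[ 0.5033 -0.1535  0.058 ]
[ 0.6532 -0.275   0.058 ]
leg 3
  [4, -0.2, 0.1, 4.7, 0.0, 0.0, 0.0]
  [4, -0.1, 0.1, 4.7, 0.0, 0.0, 0.0]
  [4, -0.15, 0.05, 4.7, -0.3, -0.3, 0.0]
leg 2
  [4, 0.0, 0.0, 1.6, 0.0, 0.0, 0.0]
  [4, 0.0, 0.0, 1.6, 0.0, 0.0, 0.0]
```

Request:
move_arm(series=[4,-0.2,0.1,4.7,-0.3,-0.3,0,4,-0.1,0.1,4.7,0,0,0,4,0,0,4.7,0,0,0,4,0,0,3,0,0,0,4,0,0,1.8,0,0,0])

```text
time: 7.32
tool_pos: [0.5307, -0.3109, 0.1211]
tcp_rot: [-2.059, -2.372, 0.002]
wrist_force: [-0.0, -0.0, -0.2]
width: 0.465
grip_force: 0.0
```

Request:
move_arm(series=[0.5,0,0,0,0,0,0,0.5,0,0,0,0,0,0,0.5,0,0,0,0,0,0,0.5,0,0,0,0,0,0], grip_force=40)

```text
time: 7.82
tool_pos: [0.5319, -0.3131, 0.1251]
tcp_rot: [2.057, 2.368, -0.001]
wrist_force: [0.1, 0.9, -1.3]
width: 0.159
grip_force: 42.9
```

```bash
python3 -c "
from h import *
st()"
```

```text
t 7.83 p [ 0.5319 -0.3131  0.1251] yaw_y 8.04 z [ 0.003  -0.0035 -1.    ] F [ 0.1  0.9 -1.3] w 1.36 g 42.9 q [-0.57  0.25  1.85 -0.    1.04 -0.71]
```

```bash
cat >> h.py <<'E'
R0=np.array([.4905,.197,0]);YAW=3.1
UX=np.array([np.cos(np.radians(YAW)),np.sin(np.radians(YAW)),0]);UY=np.array([-UX[1],UX[0],0])
def lean(y,fx,oz,L,th=16):
    t=np.radians(th); return R0+fx*UX+y*UY+np.array([0,0,oz])+L*(np.cos(t)*np.array([0,0,1])-np.sin(t)*UX)
E
python3 - <<'E'
from h import *
T=down(YAW,-16)
p=lean(.12,.058,.12,.113)
plan([(.5,(.5319,-.3131,.25),down(8)),(.5,p,T),(.5,lean(.12,.058,.025,.113),T)])
E
```

```text
leg 3
  [0.5, 0.0, 0.0, -4.2, 0.0, 0.0, 0.0]
  [0.5, 0.0, 0.0, -4.1, 0.0, 0.0, 0.0]
  [0.5, -0.05, 0.05, -4.2, 0.1, 0.2, 0.0]
leg 11
  [0.5, 5.7, 0.6, 0.2, -1.5, 0.0, 0.5]
  [0.5, 5.7, 0.6, 0.2, -1.5, 0.0, 0.5]
  [0.5, 5.7, 0.5, 0.2, -1.5, 0.0, 0.5]
  [0.5, 5.7, 0.4, 0.2, -1.5, 0.0, 0.5]
  [0.5, 5.7, 0.4, 0.3, -1.5, 0.0, 0.5]
  [0.5, 5.7, 0.3, 0.3, -1.5, 0.0, 0.5]
  [0.5, 5.8, 0.3, 0.3, -1.5, 0.0, 0.5]
  [0.5, 5.8, 0.2, 0.3, -1.5, 0.0, 0.5]
  [0.5, 5.7, 0.2, 0.2, -1.5, 0.0, 0.5]
  [0.5, 5.8, 0.1, 0.3, -1.0, -0.5, 0.0]
  [0.5, 5.7, 0.1, 0.2, -1.5, -0.1, 0.3]
leg 2
  [0.5, 0.0, -1.3, 4.6, 0.0, 0.0, 0.0]
  [0.5, 0.0, -1.35, 4.5, 0.0, 0.0, 0.0]
```

Request:
move_arm(series=[0.5,0,0,-2,0,0,0,0.5,0,0,-5,0,0,0,0.5,0,0,-5.5,0,0,0,0.5,3,0.3,0.1,-1,0,0.5,0.5,5.5,0.5,0.2,-1.5,0,0.5])

```text
time: 8.45
tool_pos: [0.529, -0.2281, 0.2494]
tcp_rot: [2.059, 2.323, 0.053]
wrist_force: [0.8, 0.3, -1.1]
width: 0.153
grip_force: 42.9
```

Run:
```python
from h import *
st();T=down(YAW,-16)
plan([(.5,lean(.12,.058,.12,.113),T),(.5,lean(.12,.058,.025,.113),T)])
```

```text
t 8.45 p [ 0.529  -0.2281  0.2494] yaw_y 6.89 z [ 0.0503  0.0007 -0.9987] F [ 0.8  0.3 -1.1] w 1.31 g 42.9 q [-0.46  0.04  1.84  0.02  1.22 -0.59]
leg 10
  [0.5, 5.4, 0.5, 0.2, -1.5, 0.0, 0.5]
  [0.5, 5.5, 0.4, 0.2, -1.5, 0.0, 0.5]
  [0.5, 5.5, 0.4, 0.2, -1.5, 0.0, 0.5]
  [0.5, 5.4, 0.3, 0.2, -1.0, 0.0, 0.5]
  [0.5, 5.5, 0.2, 0.2, -1.5, 0.0, 0.5]
  [0.5, 5.5, 0.2, 0.3, -1.0, 0.0, 0.5]
  [0.5, 5.4, 0.1, 0.3, -1.5, 0.0, 0.0]
  [0.5, 5.5, 0.1, 0.2, -1.0, 0.0, 0.5]
  [0.5, 5.4, 0.1, 0.3, -1.5, 0.0, 0.0]
  [0.5, 5.5, 0.15, 0.25, -1.1, -0.3, 0.3]
leg 2
  [0.5, 0.0, -1.3, 4.6, 0.0, 0.0, 0.0]
  [0.5, 0.0, -1.35, 4.55, 0.0, 0.0, 0.0]
```

Request:
move_arm(series=[0.5,5.4,0.5,0.2,-1.5,0,0.5,0.5,5.5,0.4,0.2,-1.5,0,0.5,0.5,5.5,0.4,0.2,-1.5,0,0.5,0.5,5.4,0.3,0.2,-1,0,0.5,0.5,5.5,0.2,0.2,-1.5,0,0.5])

```text
time: 9.07
tool_pos: [0.5179, 0.0481, 0.2394]
tcp_rot: [2.051, 2.219, 0.193]
wrist_force: [-0.1, 0.0, -0.6]
width: 0.157
grip_force: 42.8
```

Request:
move_arm(series=[0.5,5.5,0.2,0.3,-1,0,0.5,0.5,5.4,0.1,0.3,-1.5,0,0,0.5,5.5,0.1,0.2,-1,0,0.5,0.5,5.4,0.1,0.3,-1.5,0,0,0.5,5.5,0.15,0.25,-1.1,-0.3,0.3])

```text
time: 9.7
tool_pos: [0.5077, 0.3214, 0.2287]
tcp_rot: [2.02, 2.135, 0.3]
wrist_force: [1.3, 0.6, -1.2]
width: 0.157
grip_force: 42.8
```

Request:
move_arm(series=[0.5,0,-1.3,4.6,0,0,0,0.5,0,-1.3,4.5,0,0,0,0.5,0,0,0,0,0,0,0.5,0,0,0,0,0,0])

```text
time: 10.2
tool_pos: [0.5087, 0.3204, 0.1345]
tcp_rot: [2.02, 2.135, 0.301]
wrist_force: [-0.1, -0.5, 0.4]
width: 0.154
grip_force: 42.8
```

Run:
```python
from h import *
st();T=down(YAW,-16)
s=read_state();p=np.array(s['tool_pos']);r=R.from_rotvec(s['tcp_rot'])
O=p+r.apply([0,0,.113]);print('foot in rest',(O-R0)@UX,(O-R0)@UY,O[2])
plan([(.5,lean(.12,.058,.006,.113),T),(.5,lean(.12,.038,.006,.113),T,.005)])
save('s2.png',read_camera('scene')[150:330,250:470])
save('w3.png',read_camera('wrist'))
```

```text
t 10.2 p [0.5087 0.3204 0.1345] yaw_y 3.14 z [ 0.2719  0.019  -0.9621] F [-0.1 -0.5  0.4] w 1.32 g 42.8 q [ 0.6   0.08  2.05 -0.2   0.78  0.67]
foot in rest 0.05562360987979847 0.1227289943959766 0.0258074100026192
leg 1
  [0.5, -0.25, -0.35, 1.95, -0.2, -0.2, 0.0]
leg 4
  [0.5, 0.0, -0.5, -0.1, 0.0, 0.0, 0.0]
  [0.5, 0.0, -0.5, -0.1, 0.0, 0.0, 0.0]
  [0.5, 0.0, -0.5, -0.2, 0.0, 0.0, 0.0]
  [0.5, 0.0, -0.4, -0.15, 0.0, 0.0, 0.0]
```

View pics/w3.png

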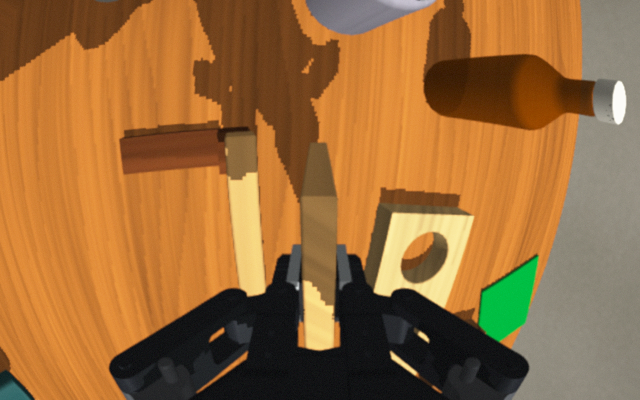

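The wrist view shows the panel held between the pads at about (320,200–340). The rail is parallel to it on the left, with its front edge running from (257,150) to (265,290), and the holder board is clear on the right.

Run:
```python
from h import *
c=calibration('wrist')
for p in((257,150),(259,200),(265,285)):
    P=plane(c,*p,.075,1);print(P,(P-R0)@UX,(P-R0)@UY)
```

```text
[0.4853 0.3704 0.075 ] 0.004222604324485058 0.17338386821218105
[0.4867 0.3379 0.075 ] 0.003813586725383842 0.1409289669460662
[0.4895 0.2729 0.075 ] 0.0031565164648808958 0.07587117304460163
```

Request:
move_arm(series=[0.5,-0.25,-0.35,1.9,0,0,0,0.5,0,0,0,0,0,0,0.5,0,-0.4,-0.1,0,0,0,0.5,0,-0.4,-0.1,0,0,0,0.5,0,0,0,0,0,0])

```text
time: 10.92
tool_pos: [0.5007, 0.3171, 0.113]
tcp_rot: [2.021, 2.137, 0.297]
wrist_force: [1.0, 0.6, -0.8]
width: 0.159
grip_force: 42.9
```

Request:
move_arm(series=[0.5,0,-0.4,-0.1,0,0,0,0.5,0,-0.2,-0.1,0,0,0,0.5,0,0,0,0,0,0])

```text
time: 11.3
tool_pos: [0.4944, 0.3165, 0.1126]
tcp_rot: [2.021, 2.137, 0.296]
wrist_force: [0.4, 0.4, -1.1]
width: 0.162
grip_force: 42.9
```

Request:
move_arm(series=[0.5,0,-0.2,-0.05,0,0,0,0.5,0,0,0,0,0,0])

```text
time: 11.55
tool_pos: [0.4924, 0.3163, 0.1125]
tcp_rot: [2.021, 2.137, 0.295]
wrist_force: [-0.2, -0.2, -0.1]
width: 0.157
grip_force: 42.9
```

Request:
move_arm(series=[0.5,0,-0.2,-0.05,0,0,0,0.5,0,0,0,0,0,0])

```text
time: 11.8
tool_pos: [0.4903, 0.3163, 0.1125]
tcp_rot: [2.021, 2.137, 0.296]
wrist_force: [0.7, -0.5, -0.3]
width: 0.156
grip_force: 42.9
```

```bash
python3 -c "
from h import *
st()"
```

```text
t 11.8 p [0.4903 0.3163 0.1125] yaw_y 3.18 z [ 0.2689  0.0173 -0.963 ] F [ 0.7 -0.5 -0.3] w 1.33 g 42.9 q [ 0.61  0.08  2.1  -0.21  0.74  0.69]
```

Request:
move_arm(series=[0.5,0,-0.2,-0.05,0,0,0,0.5,0,0,0,0,0,0])

```text
time: 12.05
tool_pos: [0.4882, 0.3161, 0.1124]
tcp_rot: [2.021, 2.137, 0.296]
wrist_force: [0.2, 0.5, -0.6]
width: 0.157
grip_force: 42.9
```

Request:
move_arm(series=[0.5,0,-0.2,-0.05,0,0,0,0.5,0,0,0,0,0,0])

```text
time: 12.3
tool_pos: [0.4862, 0.316, 0.1124]
tcp_rot: [2.021, 2.137, 0.296]
wrist_force: [0.3, 0.4, -1.0]
width: 0.159
grip_force: 42.9
```

Request:
move_arm(series=[0.5,0,-0.15,-0.05,0,0,0,0.5,0,0,0,0,0,0])

```text
time: 12.55
tool_pos: [0.4846, 0.316, 0.1125]
tcp_rot: [2.021, 2.137, 0.296]
wrist_force: [1.0, -0.1, -1.4]
width: 0.155
grip_force: 42.9
```

Request:
move_arm(series=[0.5,0,-0.15,-0.05,0,0,0,0.5,0,0,0,0,0,0])

```text
time: 12.8
tool_pos: [0.4838, 0.3161, 0.113]
tcp_rot: [2.02, 2.136, 0.298]
wrist_force: [2.5, -0.5, -0.9]
width: 0.153
grip_force: 42.8
```

Request:
move_arm(series=[0.5,0,-0.05,0.2,0,0,0,0.5,0,0,0,0,0,0])

```text
time: 13.05
tool_pos: [0.4842, 0.3164, 0.1112]
tcp_rot: [2.02, 2.136, 0.299]
wrist_force: [4.1, 0.9, -0.4]
width: 0.158
grip_force: 42.9
```

Request:
move_arm(series=[0.5,0,-0.05,0.15,0,0,0,0.5,0,0,0,0,0,0])

```text
time: 13.3
tool_pos: [0.4843, 0.3166, 0.1099]
tcp_rot: [2.02, 2.136, 0.3]
wrist_force: [5.8, 0.3, 2.2]
width: 0.157
grip_force: 43.0
```

```bash
python3 -c "
from h import *
st()"
```

```text
t 13.3 p [0.4843 0.3166 0.1099] yaw_y 3.17 z [ 0.2714  0.0188 -0.9623] F [5.8 0.3 2.2] w 1.34 g 43.0 q [ 0.62  0.07  2.11 -0.21  0.74  0.71]
```

Request:
move_arm(series=[4,0,0,0,0,0,0,4,0,0,0,0,0,0,4,0,0,0,0,0,0,4,0,0,0,0,0,0])

```text
time: 13.8
tool_pos: [0.4827, 0.3156, 0.1085]
tcp_rot: [2.021, 2.137, 0.294]
wrist_force: [-0.4, 0.1, -0.5]
width: 0.465
grip_force: 0.0
```

Request:
move_arm(series=[4,0,0,-2,0,0,0,4,0,0,-4,0,0,0,4,0,0,-5,0,0,0,4,0,0,-3,0,0,0,4,0,0,0,0,0,0])

```text
time: 14.42
tool_pos: [0.4467, 0.3148, 0.2474]
tcp_rot: [2.02, 2.136, 0.305]
wrist_force: [0.6, 0.4, -0.2]
width: 0.467
grip_force: 0.0
```

Run:
```python
from h import *
st()
save('w4.png',read_camera('wrist'))
B=(.4838,-.3185)
plan([(4,(*B,.25),down(8)),(4,(*B,.17),down(8)),(4,(*B,.122),down(8),.03)])
```

```text
t 14.43 p [0.4467 0.3148 0.2474] yaw_y 3.15 z [ 0.274   0.0214 -0.9615] F [ 0.6  0.4 -0.2] w 3.99 g 0.0 q [ 0.66 -0.13  2.03 -0.18  1.01  0.68]
leg 11
  [4, -5.8, 0.0, -0.1, 1.5, 0.0, -0.5]
  [4, -5.8, 0.0, -0.1, 1.5, 0.0, -0.5]
  [4, -5.8, -0.1, -0.1, 1.5, 0.0, -0.5]
  [4, -5.7, -0.1, 0.0, 1.5, 0.0, -0.5]
  [4, -5.7, -0.2, 0.0, 1.5, 0.0, -0.5]
  [4, -5.8, -0.2, 0.0, 1.5, 0.0, -0.5]
  [4, -5.7, -0.3, -0.1, 1.5, 0.0, -0.5]
  [4, -5.8, -0.3, 0.0, 1.5, 0.0, -0.5]
  [4, -5.7, -0.4, 0.0, 1.0, 0.0, -0.5]
  [4, -5.7, -0.4, 0.0, 1.5, 0.0, 0.0]
  [4, -5.8, -0.35, -0.1, 1.2, 0.5, -0.3]
leg 2
  [4, 0.0, 0.0, 4.0, 0.0, 0.0, 0.0]
  [4, 0.0, 0.0, 4.0, 0.0, 0.0, 0.0]
leg 2
  [4, 0.0, 0.0, 2.4, 0.0, 0.0, 0.0]
  [4, 0.0, 0.0, 2.4, 0.0, 0.0, 0.0]
```

View pics/w4.png

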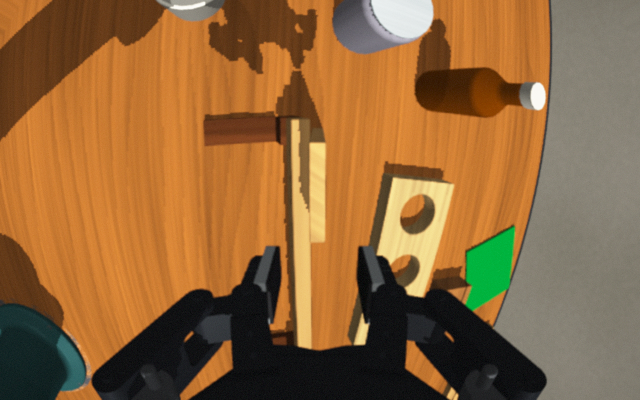

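Run:
```python
from h import *
c=calibration('wrist')
for p in((310,190),(325,190),(317,143),(317,241)):
    P=plane(c,*p,.137,1);print(P,(P-R0)@UX-.003,(P-R0)@UY)
```

```text
[0.4693 0.3228 0.137 ] -0.01738000630192921 0.1268120492974447
[0.4823 0.3225 0.137 ] -0.004440606329286642 0.1257703616883508
[0.4732 0.3619 0.137 ] -0.011354584568328715 0.16557674362176494
[0.4778 0.2759 0.137 ] -0.011450686270806757 0.07943036722813698
```

Request:
move_arm(series=[4,-5.8,0,-0.1,1.5,0,-0.5,4,-5.8,0,-0.1,1.5,0,-0.5,4,-5.8,-0.1,-0.1,1.5,0,-0.5,4,-5.7,-0.1,0,1.5,0,-0.5,4,-5.7,-0.2,0,1.5,0,-0.5])

```text
time: 15.1
tool_pos: [0.4607, 0.0239, 0.2441]
tcp_rot: [2.041, 2.254, 0.149]
wrist_force: [1.3, 0.0, -0.4]
width: 0.473
grip_force: 0.0
```

Request:
move_arm(series=[4,-5.8,-0.2,0,1.5,0,-0.5,4,-5.7,-0.3,-0.1,1.5,0,-0.5,4,-5.8,-0.3,0,1.5,0,-0.5,4,-5.7,-0.4,0,1,0,-0.5,4,-5.7,-0.4,0,1.5,0,0])

```text
time: 15.72
tool_pos: [0.4778, -0.2628, 0.2457]
tcp_rot: [2.059, 2.352, 0.011]
wrist_force: [0.5, 0.2, 0.2]
width: 0.469
grip_force: 0.0
```

Request:
move_arm(series=[4,-5.8,-0.35,-0.1,1.2,0.5,-0.3,4,0,0,3,0,0,0,4,0,0,2,0,0,0,4,0,0,0,0,0,0])

```text
time: 16.23
tool_pos: [0.4811, -0.3172, 0.1958]
tcp_rot: [-2.056, -2.365, 0.004]
wrist_force: [0.3, 0.2, -0.6]
width: 0.466
grip_force: 0.0
```

Run:
```python
from h import *
st()
B=(.4838,-.3185)
plan([(4,(*B,.122),down(8))])
```

```text
t 16.23 p [ 0.4811 -0.3172  0.1958] yaw_y 7.97 z [-0.0076  0.0033 -1.    ] F [ 0.3  0.2 -0.6] w 3.98 g 0.0 q [-0.62  0.12  1.86 -0.    1.17 -0.76]
leg 2
  [4, -0.1, 0.1, 3.7, 0.0, 0.0, 0.0]
  [4, -0.1, 0.2, 3.7, -0.4, -0.2, 0.0]
```

Request:
move_arm(series=[4,-0.1,0.2,3,-0.4,-0.2,0,4,-0.1,0.1,3,0,0,0,4,0,0,1.4,0,0,0,4,0,0,0,0,0,0])

```text
time: 16.73
tool_pos: [0.4864, -0.32, 0.1254]
tcp_rot: [2.058, 2.367, 0.001]
wrist_force: [0.9, 0.2, -0.3]
width: 0.467
grip_force: 0.0
```

Request:
move_arm(series=[0.5,0,0,0,0,0,0,0.5,0,0,0,0,0,0,0.5,0,0,0,0,0,0,0.5,0,0,0,0,0,0])

```text
time: 17.23
tool_pos: [0.4857, -0.3217, 0.1277]
tcp_rot: [2.056, 2.367, -0.003]
wrist_force: [-6.4, -0.6, 5.5]
width: 0.165
grip_force: 38.6
```

```bash
sed -i 's/R0=np.array(\[.4905/R0=np.array([.4937/' h.py
python3 - <<'E'
from h import *
st();T=down(YAW,-16); s=read_state();p=s['tool_pos'];L=p[2]-.012;print(L)
e=plan([(.5,(p[0],p[1],.25),down(8))])
plan([(.5,lean(0,.05,.10,L),T),(.5,lean(0,.05,.006,L),T,.05),(.5,lean(0,.032,.005,L),T,.004)],e)
E
```

```text
t 17.23 p [ 0.4857 -0.3217  0.1277] yaw_y 8.03 z [ 0.0038 -0.0056 -1.    ] F [-6.4 -0.6  5.5] w 1.41 g 38.6 q [-0.63  0.18  1.92 -0.    1.03 -0.77]
0.115703424086492
leg 3
  [0.5, 0.0, 0.0, -4.1, 0.0, 0.0, 0.0]
  [0.5, 0.0, 0.0, -4.1, 0.0, 0.0, 0.0]
  [0.5, -0.05, 0.05, -4.05, 0.2, 0.3, 0.0]
leg 9
  [0.5, 5.7, 1.1, 0.4, -2.0, 0.0, 0.5]
  [0.5, 5.7, 1.0, 0.5, -2.0, 0.0, 0.5]
  [0.5, 5.7, 1.0, 0.5, -1.5, 0.0, 0.5]
  [0.5, 5.7, 0.9, 0.5, -2.0, 0.0, 0.5]
  [0.5, 5.7, 0.8, 0.6, -1.5, 0.0, 0.5]
  [0.5, 5.7, 0.8, 0.6, -2.0, 0.0, 0.5]
  [0.5, 5.7, 0.7, 0.6, -1.5, 0.0, 0.5]
  [0.5, 5.7, 0.6, 0.6, -2.0, -0.5, 0.5]
  [0.5, 5.75, 0.55, 0.55, -1.5, -0.2, 0.8]
leg 2
  [0.5, 0.0, -1.3, 4.5, 0.0, 0.0, 0.0]
  [0.5, 0.0, -1.3, 4.55, 0.0, 0.0, 0.0]
leg 5
  [0.5, 0.0, -0.3, -0.1, 0.0, 0.0, 0.0]
  [0.5, 0.0, -0.4, -0.1, 0.0, 0.0, 0.0]
  [0.5, 0.0, -0.3, -0.1, 0.0, 0.0, 0.0]
  [0.5, 0.0, -0.4, -0.1, 0.0, 0.0, 0.0]
  [0.5, 0.0, -0.35, 0.0, 0.0, 0.0, 0.0]
```

Request:
move_arm(series=[0.5,0,0,-2,0,0,0,0.5,0,0,-4,0,0,0,0.5,0,0,-4,0,0,0,0.5,0,0,-2.5,0,0,0,0.5,5.7,1.1,0.4,-2,0,0.5])

```text
time: 17.85
tool_pos: [0.493, -0.2657, 0.2533]
tcp_rot: [2.049, 2.325, 0.047]
wrist_force: [1.3, 2.1, -0.7]
width: 0.161
grip_force: 39.4
```

Request:
move_arm(series=[0.5,5.7,1,0.5,-2,0,0.5,0.5,5.7,1,0.5,-1.5,0,0.5,0.5,5.7,0.9,0.5,-2,0,0.5,0.5,5.7,0.8,0.6,-1.5,0,0.5,0.5,5.7,0.8,0.6,-2,0,0.5])

```text
time: 18.48
tool_pos: [0.5054, 0.0282, 0.2262]
tcp_rot: [2.026, 2.208, 0.227]
wrist_force: [1.1, 0.0, -0.5]
width: 0.154
grip_force: 39.2
```

Request:
move_arm(series=[0.5,5.7,0.7,0.6,-1.5,0,0.5,0.5,5.7,0.6,0.6,-2,0,0.5,0.5,5.7,0.55,0.55,-1.5,-0.2,0.8,0.5,0,0,0,0,0,0,0.5,0,0,0,0,0,0])

```text
time: 19.1
tool_pos: [0.5131, 0.1989, 0.2125]
tcp_rot: [2.015, 2.131, 0.313]
wrist_force: [-1.0, 0.6, -1.5]
width: 0.158
grip_force: 39.3
```

Run:
```python
from h import *
st();T=down(YAW,-16); L=.1157
plan([(.5,lean(0,.05,.006,L),T,.05),(.5,lean(0,.033,.005,L),T,.004)])
```

```text
t 19.1 p [0.5131 0.1989 0.2125] yaw_y 3.16 z [ 0.2815  0.0214 -0.9593] F [-1.   0.6 -1.5] w 1.35 g 39.3 q [ 0.38 -0.12  2.09 -0.11  0.9   0.38]
leg 2
  [0.5, -0.1, -1.4, 4.6, 0.0, 0.0, 0.0]
  [0.5, -0.05, -1.4, 4.5, 0.4, -0.3, 0.1]
leg 5
  [0.5, 0.0, -0.3, -0.1, 0.0, 0.0, 0.0]
  [0.5, 0.0, -0.3, -0.1, 0.0, 0.0, 0.0]
  [0.5, 0.0, -0.4, -0.1, 0.0, 0.0, 0.0]
  [0.5, 0.0, -0.3, 0.0, 0.0, 0.0, 0.0]
  [0.5, 0.0, -0.4, -0.05, 0.0, 0.0, 0.0]
```

Request:
move_arm(series=[0.5,-0.1,-1.4,4.6,0.4,0,0,0.5,0,-1.4,4.5,0,0,0,0.5,0,-0.3,-0.1,0,0,0,0.5,0,-0.3,-0.1,0,0,0,0.5,0,-0.4,-0.1,0,0,0])

```text
time: 19.73
tool_pos: [0.5016, 0.1967, 0.1177]
tcp_rot: [2.021, 2.132, 0.306]
wrist_force: [-0.0, -0.1, -1.0]
width: 0.16
grip_force: 40.7
```

Request:
move_arm(series=[0.5,0,-0.3,-0.05,0,0,0,0.5,0,-0.2,-0.05,0,0,0,0.5,0,0,0,0,0,0])

```text
time: 20.1
tool_pos: [0.4956, 0.197, 0.1158]
tcp_rot: [2.02, 2.135, 0.304]
wrist_force: [0.4, 1.0, -2.2]
width: 0.157
grip_force: 40.8
```

Request:
move_arm(series=[0.5,0,-0.2,-0.05,0,0,0,0.5,0,0,0,0,0,0])

```text
time: 20.35
tool_pos: [0.4934, 0.1968, 0.1154]
tcp_rot: [2.02, 2.135, 0.303]
wrist_force: [0.0, -0.4, -1.0]
width: 0.158
grip_force: 40.8
```

Request:
move_arm(series=[0.5,0,-0.15,-0.05,0,0,0,0.5,0,0,0,0,0,0])

```text
time: 20.6
tool_pos: [0.4919, 0.1966, 0.1156]
tcp_rot: [2.021, 2.134, 0.303]
wrist_force: [0.5, 0.4, -1.0]
width: 0.156
grip_force: 40.8
```

Run:
```python
from h import *
st()
s=read_state();O=np.array(s['tool_pos'])+R.from_rotvec(s['tcp_rot']).apply([0,0,.1157]);print((O-R0)@UX,(O-R0)@UY,O[2])
```

```text
t 20.6 p [0.4919 0.1966 0.1156] yaw_y 3.1 z [ 0.2733  0.02   -0.9617] F [ 0.5  0.4 -1. ] w 1.33 g 40.8 q [ 0.39 -0.05  2.22 -0.13  0.71  0.42]
0.029929480040554235 0.00031718777307737536 0.004319165088664367
```

Request:
move_arm(series=[0.5,0,-0.15,-0.05,0,0,0,0.5,0,0,0,0,0,0])

```text
time: 20.85
tool_pos: [0.4904, 0.1965, 0.1157]
tcp_rot: [2.021, 2.134, 0.303]
wrist_force: [-0.2, 0.0, -0.5]
width: 0.158
grip_force: 40.8
```

Request:
move_arm(series=[0.5,0,-0.15,-0.05,0,0,0,0.5,0,0,0,0,0,0])

```text
time: 21.1
tool_pos: [0.4888, 0.1964, 0.1158]
tcp_rot: [2.021, 2.134, 0.303]
wrist_force: [0.3, -0.8, -1.8]
width: 0.156
grip_force: 40.8
```

Request:
move_arm(series=[0.5,0,-0.15,-0.05,0,0,0,0.5,0,0,0,0,0,0])

```text
time: 21.35
tool_pos: [0.488, 0.1966, 0.1164]
tcp_rot: [2.02, 2.134, 0.305]
wrist_force: [2.3, 0.4, -1.2]
width: 0.156
grip_force: 40.8
```

Contact with the rail. I'll lower the panel onto the bench and release it.

Request:
move_arm(series=[0.5,0,-0.05,0.2,0,0,0,0.5,0,0,0,0,0,0])

```text
time: 21.6
tool_pos: [0.4884, 0.1968, 0.1145]
tcp_rot: [2.02, 2.133, 0.306]
wrist_force: [4.1, 0.6, -0.5]
width: 0.159
grip_force: 40.7
```

Request:
move_arm(series=[0.5,0,-0.05,0.2,0,0,0,0.5,0,0,0,0,0,0])

```text
time: 21.85
tool_pos: [0.4888, 0.1969, 0.1127]
tcp_rot: [2.019, 2.133, 0.307]
wrist_force: [6.3, 0.7, 0.6]
width: 0.158
grip_force: 40.8
```

Request:
move_arm(series=[4,0,0,0,0,0,0,4,0,0,0,0,0,0,4,0,0,0,0,0,0,4,0,0,0,0,0,0])

```text
time: 22.35
tool_pos: [0.487, 0.1963, 0.1114]
tcp_rot: [2.021, 2.135, 0.302]
wrist_force: [-0.8, -1.0, -0.5]
width: 0.469
grip_force: 0.0
```

Request:
move_arm(series=[4,0,0,-2,0,0,0,4,0,0,-4,0,0,0,4,0,0,-5,0,0,0,4,0,0,-3,0,0,0,4,0,0,0,0,0,0])

```text
time: 22.98
tool_pos: [0.4506, 0.1944, 0.2499]
tcp_rot: [2.018, 2.132, 0.312]
wrist_force: [-0.3, -0.5, -0.2]
width: 0.469
grip_force: 0.0
```

Run:
```python
from h import *
st()
B=(.4345,-.327)
plan([(4,(*B,.25),down(8)),(4,(*B,.122),down(8),.045)])
```

```text
t 22.98 p [0.4506 0.1944 0.2499] yaw_y 3.08 z [ 0.2792  0.0227 -0.96  ] F [-0.3 -0.5 -0.2] w 4.01 g 0.0 q [ 0.42 -0.28  2.15 -0.11  1.01  0.41]
leg 9
  [4, -5.8, -0.5, -0.2, 2.0, 0.0, -0.5]
  [4, -5.8, -0.5, -0.2, 2.0, 0.0, -0.5]
  [4, -5.8, -0.6, -0.1, 2.0, 0.0, -0.5]
  [4, -5.7, -0.6, -0.1, 1.5, 0.0, -0.5]
  [4, -5.7, -0.7, -0.1, 2.0, 0.0, -0.5]
  [4, -5.8, -0.7, -0.1, 1.5, 0.0, -0.5]
  [4, -5.7, -0.8, -0.1, 2.0, 0.0, -0.5]
  [4, -5.7, -0.9, 0.0, 1.5, 0.0, -0.5]
  [4, -5.75, -0.9, 0.0, 1.8, 0.2, -0.9]
leg 3
  [4, 0.0, 0.0, 4.3, 0.0, 0.0, 0.0]
  [4, 0.0, 0.0, 4.2, 0.0, 0.0, 0.0]
  [4, -0.05, 0.0, 4.3, 0.0, 0.0, 0.0]
```

Request:
move_arm(series=[4,-5.8,-0.5,-0.2,2,0,-0.5,4,-5.8,-0.5,-0.2,2,0,-0.5,4,-5.8,-0.6,-0.1,2,0,-0.5,4,-5.7,-0.6,-0.1,1.5,0,-0.5,4,-5.7,-0.7,-0.1,2,0,-0.5])

```text
time: 23.6
tool_pos: [0.439, -0.0976, 0.2451]
tcp_rot: [2.058, 2.27, 0.122]
wrist_force: [1.7, 0.7, 0.1]
width: 0.465
grip_force: 0.0
```

Request:
move_arm(series=[4,-5.8,-0.7,-0.1,1.5,0,-0.5,4,-5.7,-0.8,-0.1,2,0,-0.5,4,-5.7,-0.9,0,1.5,0,-0.5,4,-5.75,-0.9,0,1.8,0.2,-0.9,4,0,0,4,0,0,0])

```text
time: 24.22
tool_pos: [0.434, -0.3332, 0.2087]
tcp_rot: [2.064, 2.365, -0.012]
wrist_force: [-0.4, -0.2, 0.3]
width: 0.469
grip_force: 0.0
```

Request:
move_arm(series=[4,0,0,1,0,0,0,4,0,0,0,0,0,0])

```text
time: 24.48
tool_pos: [0.4313, -0.3264, 0.1957]
tcp_rot: [-2.055, -2.366, 0.01]
wrist_force: [-0.5, 0.5, 0.6]
width: 0.47
grip_force: 0.0
```

Run:
```python
from h import *
st()
B=(.4345,-.327)
plan([(4,(*B,.122),down(8),.045)])
```

```text
t 24.48 p [ 0.4313 -0.3264  0.1957] yaw_y 8.05 z [-0.0099  0.0002 -1.    ] F [-0.5  0.5  0.6] w 4.01 g 0.0 q [-0.69  0.05  1.93 -0.01  1.17 -0.83]
leg 2
  [4, -0.1, 0.2, 3.7, -0.5, 0.0, 0.0]
  [4, 0.0, 0.15, 3.65, -0.1, -0.1, 0.0]
```

Request:
move_arm(series=[4,-0.1,0.2,3,-0.5,0,0,4,0,0.1,3,0,0,0,4,0,0,1.4,0,0,0,4,0,0,0,0,0,0])

```text
time: 24.98
tool_pos: [0.4354, -0.3278, 0.1238]
tcp_rot: [2.058, 2.371, 0.0]
wrist_force: [0.6, 0.0, -0.7]
width: 0.469
grip_force: 0.0
```

Request:
move_arm(series=[0.5,0,0,0,0,0,0,0.5,0,0,0,0,0,0,0.5,0,0,0,0,0,0,0.5,0,0,0,0,0,0])

```text
time: 25.48
tool_pos: [0.4351, -0.3294, 0.1255]
tcp_rot: [2.057, 2.37, -0.002]
wrist_force: [-4.4, -0.4, 6.9]
width: 0.16
grip_force: 39.2
```

Run:
```python
from h import *
st();T=down(YAW,-16); s=read_state();p=s['tool_pos'];L=p[2]-.012;print(L)
e=plan([(.5,(p[0],p[1],.25),down(8))])
plan([(.5,lean(-.12,.05,.10,L),T)],e)
```

```text
t 25.48 p [ 0.4351 -0.3294  0.1255] yaw_y 8.08 z [ 0.0017 -0.0034 -1.    ] F [-4.4 -0.4  6.9] w 1.37 g 39.2 q [-0.69  0.12  2.   -0.    1.02 -0.83]
0.11351908419757535
leg 3
  [0.5, 0.0, 0.0, -4.1, 0.0, 0.0, 0.0]
  [0.5, 0.0, 0.0, -4.2, 0.0, 0.0, 0.0]
  [0.5, -0.05, 0.0, -4.15, 0.1, 0.2, 0.1]
leg 8
  [0.5, 4.9, 1.7, 0.5, -2.0, 0.0, 0.5]
  [0.5, 4.9, 1.7, 0.6, -2.0, 0.0, 0.5]
  [0.5, 4.9, 1.6, 0.6, -2.0, 0.0, 0.5]
  [0.5, 5.0, 1.6, 0.7, -2.0, 0.0, 0.5]
  [0.5, 5.0, 1.5, 0.7, -2.0, 0.0, 0.5]
  [0.5, 5.0, 1.4, 0.8, -2.0, 0.0, 1.0]
  [0.5, 5.0, 1.3, 0.8, -2.0, -0.5, 0.5]
  [0.5, 4.9, 1.25, 0.9, -2.0, -0.2, 0.8]
```

Request:
move_arm(series=[0.5,0,0,-2,0,0,0,0.5,0,0,-4,0,0,0,0.5,0,0,-4,0,0,0,0.5,0,0,-2.5,0,0,0,0.5,4.9,1.7,0.5,-2,0,0.5])

```text
time: 26.1
tool_pos: [0.448, -0.2804, 0.2485]
tcp_rot: [2.052, 2.331, 0.044]
wrist_force: [0.1, -0.2, -1.7]
width: 0.164
grip_force: 39.2
```

Request:
move_arm(series=[0.5,4.9,1.7,0.6,-2,0,0.5,0.5,4.9,1.6,0.6,-2,0,0.5,0.5,5,1.6,0.7,-2,0,0.5,0.5,5,1.5,0.7,-2,0,0.5,0.5,5,1.4,0.8,-2,0,1])

```text
time: 26.72
tool_pos: [0.4983, -0.02, 0.2189]
tcp_rot: [2.031, 2.195, 0.243]
wrist_force: [-0.0, -0.8, -0.9]
width: 0.157
grip_force: 39.0
```

Request:
move_arm(series=[0.5,5,1.3,0.8,-2,-0.5,0.5,0.5,4.9,1.25,0.9,-2,-0.2,0.8,0.5,0,0,0,0,0,0,0.5,0,0,0,0,0,0])

```text
time: 27.22
tool_pos: [0.519, 0.0793, 0.2079]
tcp_rot: [2.015, 2.131, 0.301]
wrist_force: [0.4, -0.4, -0.1]
width: 0.159
grip_force: 39.1
```

Run:
```python
from h import *
st();T=down(YAW,-16); L=.1135
plan([(.5,lean(-.12,.05,.006,L),T,.05),(.5,lean(-.12,.032,.005,L),T,.004)])
```

```text
t 27.23 p [0.519  0.0793 0.2079] yaw_y 3.21 z [ 0.2772  0.0146 -0.9607] F [ 0.4 -0.4 -0.1] w 1.35 g 39.1 q [ 0.12 -0.18  2.15 -0.02  0.89  0.07]
leg 2
  [0.5, 0.0, -1.3, 4.5, 0.0, 0.0, 0.0]
  [0.5, -0.1, -1.3, 4.4, 0.1, 0.0, 0.1]
leg 5
  [0.5, 0.0, -0.3, -0.1, 0.0, 0.0, 0.0]
  [0.5, 0.0, -0.4, -0.1, 0.0, 0.0, 0.0]
  [0.5, 0.0, -0.3, -0.1, 0.0, 0.0, 0.0]
  [0.5, 0.0, -0.4, 0.0, 0.0, 0.0, 0.0]
  [0.5, 0.0, -0.35, -0.1, 0.0, 0.0, 0.0]
```

Request:
move_arm(series=[0.5,0,-1.3,4.5,0,0,0,0.5,-0.1,-1.3,4.4,0,0,0,0.5,0,-0.3,-0.1,0,0,0,0.5,0,-0.3,-0.1,0,0,0,0.5,0,-0.4,-0.1,0,0,0])

```text
time: 27.85
tool_pos: [0.5091, 0.0769, 0.1164]
tcp_rot: [2.016, 2.127, 0.303]
wrist_force: [-0.3, -0.4, -0.5]
width: 0.16
grip_force: 40.3
```

Request:
move_arm(series=[0.5,0,-0.3,-0.05,0,0,0,0.5,0,-0.3,-0.05,0,0,0,0.5,0,0,0,0,0,0])

```text
time: 28.22
tool_pos: [0.502, 0.0773, 0.1144]
tcp_rot: [2.016, 2.13, 0.301]
wrist_force: [0.7, -0.5, -0.3]
width: 0.156
grip_force: 40.3
```

Request:
move_arm(series=[0.5,0,-0.15,-0.05,0,0,0,0.5,0,0,0,0,0,0])

```text
time: 28.48
tool_pos: [0.5007, 0.0771, 0.1143]
tcp_rot: [2.016, 2.13, 0.3]
wrist_force: [0.5, -0.7, -0.4]
width: 0.158
grip_force: 40.3
```

Run:
```python
from h import *
st()
s=read_state();O=np.array(s['tool_pos'])+R.from_rotvec(s['tcp_rot']).apply([0,0,.1135]);print((O-R0)@UX,(O-R0)@UY,O[2])
```

```text
t 28.48 p [0.5007 0.0771 0.1143] yaw_y 3.16 z [ 0.2769  0.0144 -0.9608] F [ 0.5 -0.7 -0.4] w 1.35 g 40.3 q [ 0.12 -0.11  2.28 -0.03  0.69  0.08]
0.03194594705216305 -0.1201213384480914 0.005212007014263831
```

Request:
move_arm(series=[0.5,0,-0.2,0,0,0,0,0.5,0,0,0,0,0,0])

```text
time: 28.72
tool_pos: [0.4986, 0.077, 0.1135]
tcp_rot: [2.016, 2.13, 0.3]
wrist_force: [-0.1, 0.7, -1.0]
width: 0.156
grip_force: 40.3
```

Request:
move_arm(series=[0.5,0,-0.15,-0.05,0,0,0,0.5,0,0,0,0,0,0])

```text
time: 28.98
tool_pos: [0.4971, 0.0769, 0.1137]
tcp_rot: [2.016, 2.13, 0.3]
wrist_force: [-0.9, 0.4, -1.0]
width: 0.159
grip_force: 40.3
```

Request:
move_arm(series=[0.5,0,-0.15,-0.05,0,0,0,0.5,0,0,0,0,0,0])

```text
time: 29.22
tool_pos: [0.4955, 0.0768, 0.1138]
tcp_rot: [2.016, 2.13, 0.3]
wrist_force: [-0.4, -0.0, -0.5]
width: 0.159
grip_force: 40.3
```

Request:
move_arm(series=[0.5,0,-0.1,-0.05,0,0,0,0.5,0,0,0,0,0,0])

```text
time: 29.48
tool_pos: [0.4948, 0.0768, 0.1143]
tcp_rot: [2.016, 2.129, 0.301]
wrist_force: [1.8, -0.3, -0.1]
width: 0.159
grip_force: 40.3
```

Request:
move_arm(series=[0.5,0,-0.05,0.2,0,0,0,0.5,0,0,0,0,0,0])

```text
time: 29.72
tool_pos: [0.4953, 0.0768, 0.1123]
tcp_rot: [2.016, 2.129, 0.302]
wrist_force: [2.0, 0.1, -1.0]
width: 0.158
grip_force: 40.2
```

Request:
move_arm(series=[0.5,0,-0.05,0.2,0,0,0,0.5,0,0,0,0,0,0])

```text
time: 29.98
tool_pos: [0.4957, 0.0769, 0.1105]
tcp_rot: [2.015, 2.129, 0.303]
wrist_force: [4.2, 1.1, -0.6]
width: 0.16
grip_force: 40.1
```

Request:
move_arm(series=[4,0,0,0,0,0,0,4,0,0,0,0,0,0,4,0,0,0,0,0,0,4,0,0,0,0,0,0])

```text
time: 30.48
tool_pos: [0.4944, 0.0767, 0.1097]
tcp_rot: [2.016, 2.13, 0.3]
wrist_force: [-0.2, 1.2, -0.4]
width: 0.467
grip_force: 0.0
```

Request:
move_arm(series=[4,0,0,-2,0,0,0,4,0,0,-4,0,0,0,4,0,0,-5,0,0,0,4,0,0,-3,0,0,0,4,0,0,0,0,0,0])

```text
time: 31.1
tool_pos: [0.4575, 0.075, 0.2479]
tcp_rot: [2.013, 2.126, 0.308]
wrist_force: [-0.8, -0.2, -0.3]
width: 0.474
grip_force: 0.0
```

Run:
```python
from h import *
st()
save('t2.png',read_camera('top')); save('w5.png',read_camera('wrist')); save('s3.png',read_camera('scene'))
a=cv2.imread('pics/t2.png'); cv2.imwrite('pics/t2c.png',cv2.resize(a[140:260,190:420],None,fx=3,fy=3,interpolation=cv2.INTER_CUBIC))
plan([(8,(.59,-.215,.27),down(-20))])
```

```text
t 31.1 p [0.4575 0.075  0.2479] yaw_y 3.14 z [ 0.2833  0.0152 -0.9589] F [-0.8 -0.2 -0.3] w 4.05 g 0.0 q [ 0.12 -0.35  2.2  -0.02  1.    0.08]
leg 6
  [8, -4.9, 2.0, 0.1, 2.5, -0.5, 4.0]
  [8, -4.8, 2.4, 0.1, 2.5, -0.5, 4.0]
  [8, -4.6, 2.7, 0.0, 2.5, -0.5, 3.5]
  [8, -4.5, 3.0, -0.1, 2.5, -0.5, 4.0]
  [8, -4.2, 3.3, -0.2, 3.0, -0.5, 4.0]
  [8, -4.0, 3.5, -0.35, 2.7, -0.8, 3.5]
```

View pics/t2c.png

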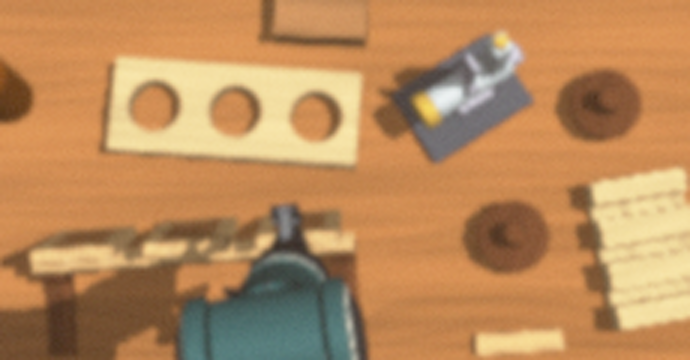

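The top view shows the rack empty, three panels leaning on the rail, and both lids still in place, with knobs at crop (602,100) and (508,237).

Run:
```python
from h import *
plan([(6,(.5,-.158,.20),down(0))])
```

```text
leg 5
  [6, -4.7, 0.4, 1.0, 3.0, 0.0, 0.5]
  [6, -4.7, 0.5, 1.0, 3.0, 0.0, 0.5]
  [6, -4.7, 0.5, 0.9, 3.5, 0.0, 0.5]
  [6, -4.7, 0.7, 0.9, 3.0, 0.0, 1.0]
  [6, -4.6, 0.8, 0.95, 3.5, -0.3, 0.7]
```

Request:
move_arm(series=[6,-4.7,0.4,1,3,0,0.5,6,-4.7,0.5,1,3,0,0.5,6,-4.7,0.5,0.9,3.5,0,0.5,6,-4.7,0.7,0.9,3,0,1,6,-4.6,0.8,0.95,3.5,-0.3,0.7])

```text
time: 31.88
tool_pos: [0.5002, -0.1592, 0.1988]
tcp_rot: [-2.22, -2.216, 0.001]
wrist_force: [0.2, -0.4, 0.4]
width: 0.703
grip_force: 0.0
```

Request:
move_arm(series=[6,0,0,0,0,0,0,6,0,0,0,0,0,0,6,0,0,0,0,0,0])

```text
time: 32.25
tool_pos: [0.5005, -0.1565, 0.201]
tcp_rot: [-2.221, -2.221, -0.003]
wrist_force: [0.2, 0.1, 0.2]
width: 0.704
grip_force: 0.0
```

Run:
```python
from h import *
st()
c=calibration('wrist');im=read_camera('wrist');save('w6.png',im)
hsv=cv2.cvtColor(im,cv2.COLOR_RGB2HSV)
m=cv2.inRange(hsv,(0,80,15),(12,255,150)); m=cv2.morphologyEx(m,cv2.MORPH_OPEN,np.ones((5,5)))
n,l,s,ce=cv2.connectedComponentsWithStats(m)
for i in range(1,n):
    if s[i][4]>800: print('lid',s[i],ce[i],plane(c,*ce[i],.028,1))
print(proj(c,(.5,-.16,.058),1))
```

```text
t 32.25 p [ 0.5005 -0.1565  0.201 ] yaw_y 0.02 z [ 0.0009  0.0019 -1.    ] F [0.2 0.1 0.2] w 6.01 g 0.0 q [-0.35  0.01  1.97  0.    1.17 -0.35]
lid [ 215    0   86   24 1533] [252.6464   9.2681] [0.4364 0.0198 0.028 ]
lid [ 278  145   79   77 4545] [317.3217 183.4055] [ 0.5002 -0.1608  0.028 ]
lid [ 413  245   58   56 2098] [442.5929 270.8804] [ 0.6541 -0.2711  0.028 ]
(np.float64(317.0191466910136), np.float64(191.10269286448036))
```

View pics/w6.png

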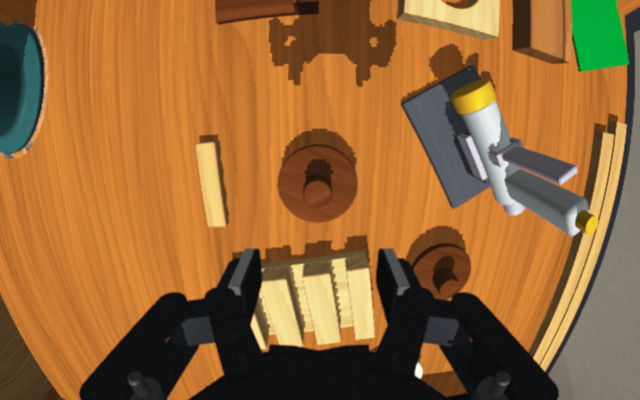

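The wrist view shows lid k2 centred at (317,183) with its knob at (318,192), which matches (0.500, -0.160). The second lid is at (442,271), and both are clear of the fingers.

Request:
move_arm(series=[6,-0.35,0,5,0,0,0,6,0,0,5,0,0,0,6,0,0,4,0,0,0,6,0,0,1.8,0,0,0,6,0,0,0,0,0,0])

```text
time: 32.92
tool_pos: [0.5006, -0.1602, 0.043]
tcp_rot: [-2.22, -2.221, -0.002]
wrist_force: [-0.7, 0.4, 0.3]
width: 0.701
grip_force: 0.0
```

Request:
move_arm(series=[2,0,0,0,0,0,0,2,0,0,0,0,0,0,2,0,0,0,0,0,0,2,0,0,0,0,0,0])

```text
time: 33.42
tool_pos: [0.5033, -0.1617, 0.0459]
tcp_rot: [2.22, 2.218, 0.006]
wrist_force: [-0.5, 0.6, 6.6]
width: 0.313
grip_force: 39.8
```

```bash
python3 -c "
from h import *
st()"
```

```text
t 33.42 p [ 0.5033 -0.1617  0.0459] yaw_y -0.05 z [ 0.0055 -0.0001 -1.    ] F [-0.5  0.6  6.6] w 2.67 g 39.8 q [-0.36  0.19  2.09  0.    0.86 -0.36]
```

Run:
```python
from h import *
e=plan([(2,(.5033,-.1617,.20),down(0))])
e=plan([(2,(.56,-.02,.20),down(0)),(2,(.63,.0,.195),down(0))],e)
```

```text
leg 3
  [2, 0.0, 0.0, -5.1, 0.0, 0.0, 0.0]
  [2, 0.0, 0.0, -5.2, 0.0, 0.0, 0.0]
  [2, 0.0, 0.1, -5.1, 0.3, 0.0, 0.0]
leg 3
  [2, 4.7, 1.9, 0.0, 0.0, 0.0, 0.0]
  [2, 4.7, 1.9, 0.0, 0.0, 0.0, 0.0]
  [2, 4.75, 1.85, 0.0, 0.0, 0.0, 0.0]
leg 2
  [2, 1.0, 3.5, 0.2, 0.0, 0.0, 0.0]
  [2, 1.0, 3.5, 0.3, 0.0, 0.0, 0.0]
```

Request:
move_arm(series=[2,0,0,-3,0,0,0,2,0,0,-5,0,0,0,2,0,0,-5,0,0,0,2,0,0,-2.4,0.3,0,0,2,4,1.5,0,0,0,0])

```text
time: 34.05
tool_pos: [0.5182, -0.1233, 0.2017]
tcp_rot: [2.224, 2.214, 0.002]
wrist_force: [0.6, 0.8, -0.9]
width: 0.313
grip_force: 39.9
```

Request:
move_arm(series=[2,5,2,0,0,0,0,2,5,2,0,0,0,0,2,1,3.5,0.2,0,0,0,2,1,3.5,0.3,0,0,0,2,0,0,0,0,0,0])

```text
time: 34.67
tool_pos: [0.628, -0.0004, 0.1921]
tcp_rot: [-2.219, -2.22, 0.002]
wrist_force: [-0.3, 0.2, -1.5]
width: 0.313
grip_force: 39.9
```

Request:
move_arm(series=[2,0,0,0,0,0,0,2,0,0,0,0,0,0])

```text
time: 34.92
tool_pos: [0.6253, -0.0017, 0.1924]
tcp_rot: [-2.22, -2.217, 0.003]
wrist_force: [-0.4, -0.9, -0.8]
width: 0.308
grip_force: 39.9
```

Run:
```python
from h import *
st()
c=calibration('wrist');im=read_camera('wrist');save('w7.png',im)
for P in((.645,.061,.03),(.652,.156,.03),(.659,.25,.03)): print(proj(c,P,1))
```

```text
t 34.92 p [ 0.6253 -0.0017  0.1924] yaw_y -0.08 z [-0.0041  0.0011 -1.    ] F [-0.4 -0.9 -0.8] w 2.63 g 39.9 q [-0.04  0.21  1.76  0.    1.18 -0.04]
(np.float64(338.9500951415004), np.float64(118.59435696081486))
(np.float64(346.45226842035), np.float64(21.53440397078117))
(np.float64(352.13028083738647), np.float64(-61.34531453524164))
```

View pics/w7.png

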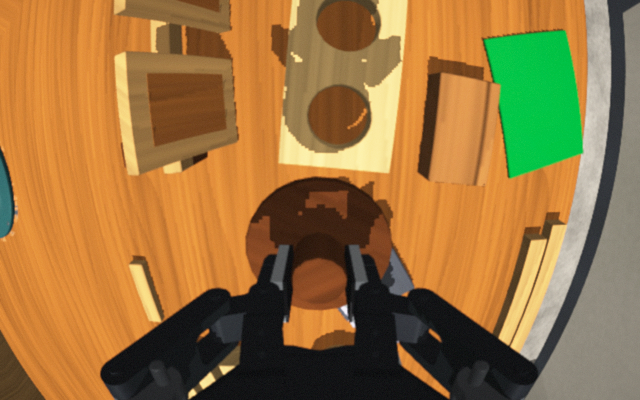

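The wrist view shows the lid held level at (319,243). The near pocket rim is centred at about (339,116.5) and the middle one at about (348,23), both close to prediction.

Run:
```python
from h import *
c=calibration('wrist');im=cv2.imread('pics/w7.png')
print(plane(c,339,116.5,.03,1),plane(c,348,23,.03,1))
for p in((246.5,240),(391.5,240),(318,178)): print('flange',plane(c,*p,.1745,1))
s=read_state()
plan([(2,(.652,.155,.165),down(0)),(2,(.652,.155,.085),down(0),.045)])
```

```text
[0.6452 0.063  0.03  ] [0.6536 0.1546 0.03  ]
flange [0.586  0.0044 0.1745]
flange [0.6667 0.0044 0.1745]
flange [0.6259 0.0397 0.1745]
leg 3
  [2, 5.2, 0.9, 0.9, 0.0, 0.0, 0.0]
  [2, 5.2, 0.9, 0.9, 0.0, 0.0, 0.0]
  [2, 5.3, 0.85, 0.95, -0.2, -0.1, -0.1]
leg 2
  [2, 0.0, 0.0, 4.0, 0.0, 0.0, 0.0]
  [2, 0.0, 0.0, 4.0, 0.0, 0.0, 0.0]
```

Request:
move_arm(series=[2,5.2,0.9,0.9,0,0,0,2,5.2,0.9,0.9,0,0,0,2,5.35,0.9,0.95,-0.2,0,0,2,0,0,4,0,0,0,2,0,0,3.5,0,0,0])

```text
time: 35.6
tool_pos: [0.6529, 0.157, 0.0895]
tcp_rot: [-2.221, -2.222, -0.002]
wrist_force: [-0.5, 0.3, -0.5]
width: 0.308
grip_force: 39.9
```

Request:
move_arm(series=[2,0,0,0,0,0,0,2,0,0,0,0,0,0,2,0,0,0,0,0,0])

```text
time: 35.98
tool_pos: [0.655, 0.1563, 0.0926]
tcp_rot: [2.222, 2.219, 0.007]
wrist_force: [-0.7, 0.4, -0.8]
width: 0.313
grip_force: 40.0
```

Run:
```python
from h import *
st()
plan([(2,(.6525,.1555,.085),down(0)),(2,(.6525,.1555,.059),down(0),.006)])
```

```text
t 35.98 p [0.655  0.1563 0.0926] yaw_y -0.08 z [ 0.0041  0.002  -1.    ] F [-0.7  0.4 -0.8] w 2.67 g 40.0 q [0.2  0.38 1.74 0.   1.02 0.2 ]
leg 1
  [2, -0.1, -0.25, 0.75, 0.2, -0.1, -0.1]
leg 5
  [2, 0.0, 0.0, 0.5, 0.0, 0.0, 0.0]
  [2, 0.0, 0.0, 0.5, 0.0, 0.0, 0.0]
  [2, 0.0, 0.0, 0.5, 0.0, 0.0, 0.0]
  [2, 0.0, 0.0, 0.6, 0.0, 0.0, 0.0]
  [2, 0.0, 0.0, 0.5, 0.0, 0.0, 0.0]
```

Request:
move_arm(series=[2,-0.1,-0.25,0.6,0.2,0,0,2,0,0,0,0,0,0,2,0,0,0,0,0,0])

```text
time: 36.35
tool_pos: [0.6507, 0.1553, 0.0839]
tcp_rot: [-2.22, -2.218, 0.003]
wrist_force: [0.2, 0.7, -1.9]
width: 0.307
grip_force: 40.0
```

Request:
move_arm(series=[2,0,0,0.5,0,0,0,2,0,0,0.5,0,0,0,2,0,0,0,0,0,0])

```text
time: 36.72
tool_pos: [0.6505, 0.1555, 0.0731]
tcp_rot: [-2.219, -2.218, 0.003]
wrist_force: [0.0, 1.1, -1.6]
width: 0.311
grip_force: 39.9
```

Request:
move_arm(series=[2,0,0,0.4,0,0,0,2,0,0,0,0,0,0])

```text
time: 36.98
tool_pos: [0.6507, 0.1554, 0.0695]
tcp_rot: [-2.22, -2.218, 0.003]
wrist_force: [0.5, 0.7, -1.5]
width: 0.313
grip_force: 39.9
```

Request:
move_arm(series=[2,0,0,0.4,0,0,0,2,0,0,0,0,0,0])

```text
time: 37.22
tool_pos: [0.6507, 0.1554, 0.0656]
tcp_rot: [-2.22, -2.218, 0.003]
wrist_force: [2.0, 1.5, -1.4]
width: 0.314
grip_force: 39.9
```

Request:
move_arm(series=[2,0,0,0.4,0,0,0,2,0,0,0,0,0,0])

```text
time: 37.48
tool_pos: [0.6507, 0.1554, 0.0616]
tcp_rot: [-2.22, -2.218, 0.003]
wrist_force: [0.7, 1.0, -0.3]
width: 0.316
grip_force: 39.9
```

Request:
move_arm(series=[2,0,0,0.3,0,0,0,2,0,0,0,0,0,0])

```text
time: 37.72
tool_pos: [0.6507, 0.1554, 0.0587]
tcp_rot: [-2.22, -2.218, 0.003]
wrist_force: [1.3, 1.5, -2.1]
width: 0.312
grip_force: 39.9
```

Request:
move_arm(series=[2,0,0,0.1,0,0,0,2,0,0,0,0,0,0])

```text
time: 37.98
tool_pos: [0.6507, 0.1555, 0.0582]
tcp_rot: [-2.22, -2.218, 0.002]
wrist_force: [-0.1, 1.7, 0.7]
width: 0.312
grip_force: 40.2
```

Seated. Release it, go up, and head to the second lid while checking its position.

Request:
move_arm(series=[5.5,0,0,0,0,0,0,5.5,0,0,0,0,0,0,5.5,0,0,0,0,0,0])

```text
time: 38.35
tool_pos: [0.6505, 0.1551, 0.0577]
tcp_rot: [-2.22, -2.218, 0.003]
wrist_force: [0.4, 1.2, -0.2]
width: 0.645
grip_force: 0.0
```

Request:
move_arm(series=[5.5,0,0,-2,0,0,0,5.5,0,0,-5,0,0,0,5.5,0,0,-6,0,0,0,5.5,0,0,-6,0,0,0,5.5,0,0,-4.5,0,0,0])

```text
time: 38.98
tool_pos: [0.6523, 0.1552, 0.2986]
tcp_rot: [-2.222, -2.22, -0.004]
wrist_force: [-0.0, -0.5, 0.4]
width: 0.646
grip_force: 0.0
```

Run:
```python
from h import *
st()
plan([(6,(.53,-.13,.29),down(-10)),(6,(.64,-.265,.25),down(-10))])
```

```text
t 38.98 p [0.6523 0.1552 0.2986] yaw_y -0.04 z [ 0.0018  0.0021 -1.    ] F [-0.  -0.5  0.4] w 5.51 g 0.0 q [0.2  0.23 1.54 0.   1.37 0.2 ]
leg 6
  [6, -4.8, -2.0, 0.1, 0.0, 0.0, 1.5]
  [6, -4.8, -1.9, 0.1, 0.0, 0.0, 1.5]
  [6, -4.8, -1.8, 0.1, 0.0, 0.0, 1.5]
  [6, -4.9, -1.7, 0.2, 0.0, 0.0, 2.0]
  [6, -5.0, -1.5, 0.1, 0.0, 0.0, 1.5]
  [6, -4.95, -1.3, 0.15, 0.1, -0.1, 2.0]
leg 4
  [6, -2.8, 3.3, 1.0, 0.0, 0.0, 0.0]
  [6, -2.9, 3.3, 1.0, 0.0, 0.0, 0.0]
  [6, -2.8, 3.3, 1.0, 0.0, 0.0, 0.0]
  [6, -2.9, 3.25, 1.0, 0.0, 0.0, 0.0]
```

Run:
```python
from h import *
e=plan([(6,(.54,-.14,.29),down(-60)),(6,(.64,-.272,.25),down(-90))])
```

```text
leg 6
  [6, -4.9, -1.9, 0.1, 0.0, 0.0, 10.0]
  [6, -5.2, -1.0, 0.1, 0.0, 0.0, 10.0]
  [6, -5.3, -0.1, 0.1, 0.0, 0.0, 10.0]
  [6, -5.2, 0.9, 0.2, 0.0, 0.0, 10.0]
  [6, -4.9, 1.7, 0.1, 0.0, 0.0, 10.0]
  [6, -4.6, 2.6, 0.15, 0.0, -0.2, 10.0]
leg 3
  [6, 0.7, 5.5, 1.3, 0.0, 0.0, 10.0]
  [6, 1.6, 5.3, 1.4, 0.0, 0.0, 10.0]
  [6, 2.55, 4.85, 1.3, 0.0, 0.1, 10.0]
```

Request:
move_arm(series=[6,-4.9,-1.9,0.1,0,0,10,6,-5.2,-1,0.1,0,0,10,6,-5.3,-0.1,0.1,0,0,10,6,-5.2,0.9,0.2,0,0,10,6,-4.9,1.7,0.1,0,0,10])

```text
time: 39.6
tool_pos: [0.557, -0.0923, 0.2888]
tcp_rot: [-2.955, -1.065, 0.002]
wrist_force: [0.9, -0.8, -0.2]
width: 0.709
grip_force: 0.0
```

Request:
move_arm(series=[6,-4.6,2.6,0.15,0,0,10,6,0.7,5.5,1.3,0,0,10,6,1.6,5.3,1.4,0,0,10,6,2.55,4.85,1.3,0,0,10,6,0,0,0,0,0,0])

```text
time: 40.22
tool_pos: [0.6396, -0.2749, 0.2429]
tcp_rot: [-3.14, 0.006, 0.01]
wrist_force: [-0.5, 1.1, -0.1]
width: 0.703
grip_force: 0.0
```

Request:
move_arm(series=[6,0,0,0,0,0,0,6,0,0,0,0,0,0])

```text
time: 40.48
tool_pos: [0.6391, -0.2711, 0.2468]
tcp_rot: [-3.141, -0.001, 0.003]
wrist_force: [-1.0, -0.0, 0.0]
width: 0.707
grip_force: 0.0
```

Run:
```python
from h import *
st()
c=calibration('wrist');im=read_camera('wrist');save('w8.png',im);save('t3.png',read_camera('top'))
hsv=cv2.cvtColor(im,cv2.COLOR_RGB2HSV)
m=cv2.inRange(hsv,(0,80,15),(12,255,150)); m=cv2.morphologyEx(m,cv2.MORPH_OPEN,np.ones((5,5)))
n,l,s,ce=cv2.connectedComponentsWithStats(m)
for i in range(1,n):
    if s[i][4]>800: print('lid',s[i],ce[i],plane(c,*ce[i],.028,1))
print(proj(c,(.654,-.272,.058),1))
```

```text
t 40.48 p [ 0.6391 -0.2711  0.2468] yaw_y -89.95 z [-0.0018  0.0005 -1.    ] F [-1. -0.  0.] w 6.03 g 0.0 q [-0.44  0.3   1.55 -0.    1.3   1.13]
lid [ 289  122   71   68 3713] [324.373  155.6246] [ 0.6558 -0.2778  0.028 ]
lid [  29  146   35   50 1201] [ 46.6386 170.5587] [0.6505 0.1616 0.028 ]
lid [123 255  30  56 833] [137.3229 283.8739] [0.462 0.014 0.028]
(np.float64(319.41026432048193), np.float64(162.40546777898055))
```

View pics/w8.png

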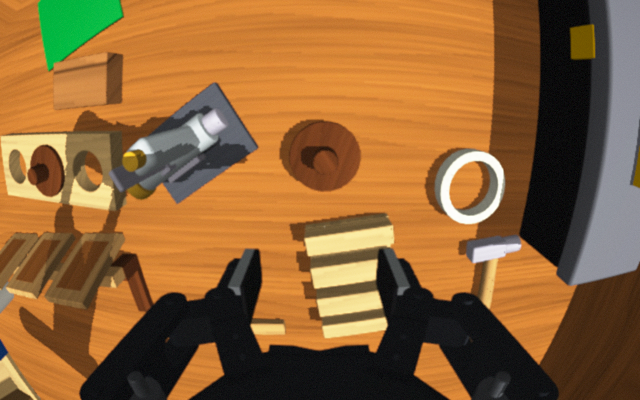

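The wrist view shows lid k1 at (324,156) with its knob at (326,161), so about (0.655, -0.277). The first lid is seated in the middle pocket at (46,170), and the panels are leaning.

Request:
move_arm(series=[6,0.8,0.3,5,0,0,0,6,0.8,0.25,5,0,0,0,6,0,0,5,0,0,0,6,0,0,3.5,0,0,0,6,0,0,0,0,0,0])

```text
time: 41.2
tool_pos: [0.6514, -0.2753, 0.0565]
tcp_rot: [-3.137, -0.001, 0.016]
wrist_force: [-0.3, 0.1, -0.5]
width: 0.702
grip_force: 0.0
```

Request:
move_arm(series=[6,0,0,0,0,0,0,6,0,0,0,0,0,0])

```text
time: 41.45
tool_pos: [0.6565, -0.2781, 0.0634]
tcp_rot: [3.14, -0.001, 0.002]
wrist_force: [-0.1, -0.3, 0.6]
width: 0.703
grip_force: 0.0
```

Run:
```python
from h import *
st()
c=calibration('wrist');im=read_camera('wrist');save('w9.png',im)
hsv=cv2.cvtColor(im,cv2.COLOR_RGB2HSV)
m=cv2.inRange(hsv,(0,80,15),(12,255,150)); m=cv2.morphologyEx(m,cv2.MORPH_OPEN,np.ones((5,5)))
n,l,s,ce=cv2.connectedComponentsWithStats(m)
for i in range(1,n):
    if s[i][4]>800:
        x,y,w,h,a=s[i]; print('lid',s[i],[plane(c,*p,.028,1)[:2] for p in((x,y+h/2),(x+w,y+h/2),(x+w/2,y))])
```

```text
t 41.45 p [ 0.6565 -0.2781  0.0634] yaw_y -90.03 z [ 0.0012 -0.0011 -1.    ] F [-0.1 -0.3  0.6] w 6.0 g 0.0 q [-0.44  0.48  1.66 -0.    1.01  1.14]
lid [  252   173   132   123 10366] [array([ 0.6591, -0.2374]), array([ 0.659 , -0.3184]), array([ 0.6974, -0.278 ])]
```

Request:
move_arm(series=[6,-0.1,0,1.5,0,0,0,6,0,0,0.6,0,0,0,6,0,0,0,0,0,0,6,0,0,0,0,0,0])

```text
time: 42.0
tool_pos: [0.6533, -0.2773, 0.0386]
tcp_rot: [-3.14, 0.001, 0.006]
wrist_force: [-0.2, -0.9, 0.0]
width: 0.706
grip_force: 0.0
```

Request:
move_arm(series=[2,0,0,0,0,0,0,2,0,0,0,0,0,0,2,0,0,0,0,0,0,2,0,0,0,0,0,0])

```text
time: 42.5
tool_pos: [0.6538, -0.2775, 0.0394]
tcp_rot: [-3.141, 0.001, 0.004]
wrist_force: [0.2, -0.0, 1.3]
width: 0.312
grip_force: 39.5
```

Run:
```python
from h import *
st()
e=plan([(2,(.6554,-.278,.32),down(-90),.05)])
e=plan([(2,(.56,-.05,.32),down(-90)),(2,(.61,.05,.2),down(-90))],e)
```

```text
t 42.5 p [ 0.6538 -0.2775  0.0394] yaw_y -90.04 z [-0.0027  0.0008 -1.    ] F [ 0.2 -0.   1.3] w 2.66 g 39.5 q [-0.44  0.5   1.67 -0.    0.97  1.14]
leg 6
  [2, 0.0, 0.0, -4.7, 0.0, 0.0, 0.0]
  [2, 0.0, 0.0, -4.7, 0.0, 0.0, 0.0]
  [2, 0.0, 0.0, -4.7, 0.0, 0.0, 0.0]
  [2, 0.0, 0.0, -4.7, 0.0, 0.0, 0.0]
  [2, 0.0, 0.0, -4.6, 0.0, 0.0, 0.0]
  [2, 0.1, 0.05, -4.65, 0.0, 0.2, 0.0]
leg 5
  [2, -1.9, -4.6, 0.0, 0.0, 0.0, 0.0]
  [2, -1.9, -4.6, 0.0, 0.0, 0.0, 0.0]
  [2, -1.9, -4.5, 0.0, 0.0, 0.0, 0.0]
  [2, -1.9, -4.6, 0.0, 0.0, 0.0, 0.0]
  [2, -1.95, -4.5, 0.0, 0.0, 0.0, 0.0]
leg 3
  [2, 1.7, -3.3, 4.0, 0.0, 0.0, 0.0]
  [2, 1.6, -3.4, 4.0, 0.0, 0.0, 0.0]
  [2, 1.65, -3.3, 4.0, 0.0, 0.0, 0.0]
```

Request:
move_arm(series=[2,0,0,-3,0,0,0,2,0,0,-5,0,0,0,2,0,0,-6,0,0,0,2,0,0,-6,0,0,0,2,0,0,-6,0,0.2,0])

```text
time: 43.12
tool_pos: [0.6538, -0.2774, 0.3001]
tcp_rot: [-3.14, 0.001, 0.002]
wrist_force: [0.9, -0.9, -1.3]
width: 0.311
grip_force: 39.6
```

Request:
move_arm(series=[2,0,0,-2,0,0,0,2,-1.9,-4.6,0,0,0,0,2,-1.9,-4.6,0,0,0,0,2,-1.9,-4.5,0,0,0,0,2,-1.9,-4.6,0,0,0,0])

```text
time: 43.75
tool_pos: [0.5768, -0.0931, 0.3169]
tcp_rot: [-3.14, 0.002, 0.005]
wrist_force: [0.4, 0.2, 0.5]
width: 0.31
grip_force: 39.7
```

Request:
move_arm(series=[2,-1.9,-4.5,0,0,0,0,2,1.7,-3.3,3,0,0,0,2,1.6,-3.4,4,0,0,0,2,1.6,-3.3,4,0,0,0,2,0,0,0,0,0,0])

```text
time: 44.38
tool_pos: [0.6048, 0.0525, 0.2024]
tcp_rot: [-3.14, -0.004, 0.019]
wrist_force: [-1.2, -0.4, -0.9]
width: 0.314
grip_force: 39.8
```

Request:
move_arm(series=[2,0,0,0,0,0,0,2,0,0,0,0,0,0])

```text
time: 44.62
tool_pos: [0.6092, 0.0496, 0.2108]
tcp_rot: [-3.141, 0.003, -0.003]
wrist_force: [0.6, 0.2, -0.5]
width: 0.312
grip_force: 39.8
```

Run:
```python
from h import *
st()
c=calibration('wrist');im=read_camera('wrist');save('w10.png',im)
for P in((.645,.062,.03),(.653,.156,.042)): print(proj(c,P,1))
hsv=cv2.cvtColor(im,cv2.COLOR_RGB2HSV)
z=read_state()['tool_pos'][2]-.0394+.028
m=cv2.inRange(hsv,(0,80,10),(14,255,150)); m=cv2.morphologyEx(m,cv2.MORPH_OPEN,np.ones((5,5)))
n,l,s,ce=cv2.connectedComponentsWithStats(m)
for i in range(1,n):
    if s[i][4]>800:
        x,y,w,h,a=s[i]; print('lid',s[i],[plane(c,*p,z,1)[:2] for p in((x,y+h/2),(x+w,y+h/2),(x+w/2,y))])
plan([(2,(.645,.062,.078),down(-90))])
```

```text
t 44.62 p [0.6092 0.0496 0.2108] yaw_y -90.1 z [ 0.0022  0.0009 -1.    ] F [ 0.6  0.2 -0.5] w 2.67 g 39.8 q [0.04 0.16 1.78 0.   1.2  1.61]
(np.float64(306.4643817164424), np.float64(144.8409030341045))
(np.float64(214.2202710682233), np.float64(141.0405607348771))
lid [ 182  103   75   78 4260] [array([0.6731, 0.1182]), array([0.6715, 0.0788]), array([0.6912, 0.0967])]
lid [367 123  35  36 822] [array([0.6717, 0.0263]), array([0.6721, 0.0091]), array([0.6806, 0.0181])]
lid [  60  128   51   76 2423] [array([0.6649, 0.2124]), array([0.6626, 0.1668]), array([0.6861, 0.1837])]
lid [  231   180   144   136 11350] [array([0.6147, 0.0971]), array([0.6151, 0.0194]), array([0.6525, 0.057 ])]
lid [  76  246   56   58 1525] [array([0.5849, 0.2257]), array([0.5916, 0.1692]), array([0.6113, 0.1866])]
lid [ 152  246   61   66 2561] [array([0.5902, 0.1537]), array([0.5938, 0.1109]), array([0.6149, 0.1265])]
lid [ 103  299   41   57 1115] [array([0.537 , 0.2185]), array([0.5462, 0.1745]), array([0.5704, 0.184 ])]
leg 3
  [2, 1.2, -0.4, 4.4, 0.0, 0.0, 0.0]
  [2, 1.2, -0.4, 4.5, 0.0, 0.0, 0.0]
  [2, 1.15, -0.45, 4.4, -0.1, -0.2, -0.1]
```

Run:
```python
import cv2
a=cv2.imread('pics/w10.png');cv2.imwrite('pics/w10c.png',cv2.resize(a[80:340,150:480],None,fx=2,fy=2))
```

```text
(no output)
```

View pics/w10c.png

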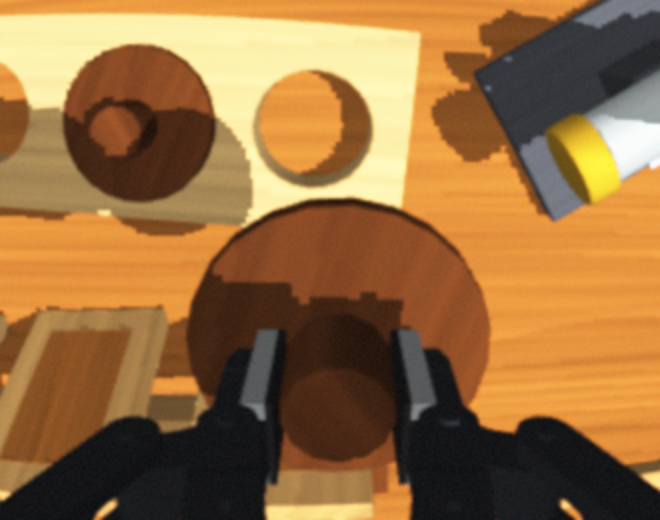

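The crop shows the held lid centred between the fingers (crop x 187–490). The empty near pocket is centred at crop (313,127), which is within about 1 px of the prediction for (0.645, 0.062).

Request:
move_arm(series=[2,1.2,-0.4,4.4,0,0,0,2,1.2,-0.4,4.5,0,0,0,2,1.1,-0.45,4,0,0,0,2,0,0,0,0,0,0,2,0,0,0,0,0,0])

```text
time: 45.3
tool_pos: [0.6446, 0.0626, 0.0823]
tcp_rot: [-3.14, 0.002, -0.004]
wrist_force: [-0.6, -0.0, -0.9]
width: 0.315
grip_force: 39.8
```

Request:
move_arm(series=[2,0,0,0,0,0,0])

```text
time: 45.42
tool_pos: [0.6454, 0.0628, 0.0835]
tcp_rot: [-3.14, 0.002, -0.007]
wrist_force: [0.1, 0.5, -0.9]
width: 0.313
grip_force: 39.8
```

Run:
```python
from h import *
st()
plan([(2,(.6445,.062,.075),down(-90)),(2,(.6445,.062,.0514),down(-90),.005)])
```

```text
t 45.42 p [0.6454 0.0628 0.0835] yaw_y -90.07 z [ 0.0048  0.0013 -1.    ] F [ 0.1  0.5 -0.9] w 2.67 g 39.8 q [0.06 0.34 1.8  0.   0.99 1.63]
leg 1
  [2, -0.1, 0.1, 0.85, -0.1, -0.3, -0.1]
leg 5
  [2, 0.0, 0.0, 0.5, 0.0, 0.0, 0.0]
  [2, 0.0, 0.0, 0.5, 0.0, 0.0, 0.0]
  [2, 0.0, 0.0, 0.5, 0.0, 0.0, 0.0]
  [2, 0.0, 0.0, 0.4, 0.0, 0.0, 0.0]
  [2, 0.0, 0.0, 0.45, 0.0, 0.0, 0.0]
```

Request:
move_arm(series=[2,0,0.05,0.7,0,0,0,2,0,0,0,0,0,0,2,0,0,0.4,0,0,0,2,0,0,0.4,0,0,0,2,0,0,0,0,0,0])

```text
time: 46.05
tool_pos: [0.6429, 0.0626, 0.0645]
tcp_rot: [-3.141, 0.001, 0.002]
wrist_force: [-0.6, 0.1, -0.6]
width: 0.311
grip_force: 39.8
```

Request:
move_arm(series=[2,0,0,0.4,0,0,0,2,0,0,0.4,0,0,0,2,0,0,0,0,0,0])

```text
time: 46.42
tool_pos: [0.6431, 0.0626, 0.0566]
tcp_rot: [-3.141, 0.001, 0.002]
wrist_force: [-0.2, 0.7, -0.8]
width: 0.31
grip_force: 39.8
```

Request:
move_arm(series=[2,0,0,0.3,0,0,0,2,0,0,0,0,0,0])

```text
time: 46.68
tool_pos: [0.6434, 0.0626, 0.054]
tcp_rot: [-3.14, 0.001, 0.001]
wrist_force: [-0.7, -0.3, -1.5]
width: 0.31
grip_force: 39.8
```

Request:
move_arm(series=[2,0,0,0.2,0,0,0,2,0,0,0,0,0,0])

```text
time: 46.92
tool_pos: [0.6434, 0.0627, 0.0521]
tcp_rot: [-3.141, 0.001, 0.001]
wrist_force: [0.1, -0.6, -1.0]
width: 0.314
grip_force: 39.8
```

Request:
move_arm(series=[2,0,0,0.1,0,0,0,2,0,0,0,0,0,0])

```text
time: 47.18
tool_pos: [0.6437, 0.0627, 0.0514]
tcp_rot: [-3.14, 0.001, -0.0]
wrist_force: [-0.1, -0.7, 0.3]
width: 0.315
grip_force: 39.9
```

Request:
move_arm(series=[5,0,0,0,0,0,0,5,0,0,0,0,0,0,5,0,0,0,0,0,0])

```text
time: 47.55
tool_pos: [0.6437, 0.0626, 0.0514]
tcp_rot: [-3.14, 0.001, -0.0]
wrist_force: [0.2, 0.3, 0.2]
width: 0.584
grip_force: 0.0
```

Request:
move_arm(series=[5,0,0,-2,0,0,0,5,0,0,-5,0,0,0,5,0,0,-6,0,0,0,5,0,0,-6,0,0,0,5,0,0,-6,0,0,0])

```text
time: 48.18
tool_pos: [0.6434, 0.0624, 0.3053]
tcp_rot: [-3.14, 0.001, -0.003]
wrist_force: [0.4, -0.4, -0.4]
width: 0.585
grip_force: 0.0
```

Run:
```python
from h import *
st()
plan([(8.5,(.625,-.0,.31),down(-75)),(8.5,(.682,-.139,.30),down(-57.8))])
```

```text
t 48.17 p [0.6434 0.0624 0.3053] yaw_y -90.04 z [ 0.0021  0.0013 -1.    ] F [ 0.4 -0.4 -0.4] w 4.99 g 0.0 q [0.06 0.18 1.59 0.   1.37 1.63]
leg 2
  [8.5, -0.9, 3.1, -0.2, 0.0, 0.0, -7.5]
  [8.5, -1.35, 3.0, -0.3, 0.0, -0.1, -7.5]
leg 3
  [8.5, 0.6, 5.0, 0.3, 0.0, 0.0, -5.5]
  [8.5, 0.2, 5.0, 0.4, 0.0, 0.0, -6.0]
  [8.5, -0.35, 4.95, 0.3, 0.0, 0.0, -5.7]
```

Request:
move_arm(series=[8.5,-0.9,3.1,-0.2,0,0,-7.5,8.5,-1.3,3,-0.3,0,0,-7.5,8.5,0.6,5,0.3,0,0,-5.5,8.5,0.2,5,0.4,0,0,-6,8.5,-0.4,4.8,0.3,0,0,-5.7])

```text
time: 48.8
tool_pos: [0.6819, -0.1391, 0.298]
tcp_rot: [-3.017, -0.875, -0.003]
wrist_force: [1.0, 1.1, -0.7]
width: 0.998
grip_force: 0.0
```

Request:
move_arm(series=[8.5,0,0,0,0,0,0,8.5,0,0,0,0,0,0,8.5,0,0,0,0,0,0])

```text
time: 49.18
tool_pos: [0.6813, -0.1365, 0.297]
tcp_rot: [-3.017, -0.871, -0.002]
wrist_force: [0.0, 0.0, -0.1]
width: 0.992
grip_force: 0.0
```

Run:
```python
from h import *
st()
plan([(8.5,(.681,-.137,.154),down(-57.8))])
def seg(cam,z,fish,box):
    c=calibration(cam);im=read_camera(cam);save(cam+'_end.png',im)
    hsv=cv2.cvtColor(im,cv2.COLOR_RGB2HSV)
    m=cv2.inRange(hsv,(0,80,15),(12,255,125)); m=cv2.morphologyEx(m,cv2.MORPH_OPEN,np.ones((3,3)))
    n,l,s,ce=cv2.connectedComponentsWithStats(m)
    for i in range(1,n):
        if s[i][4]>100:
            P=plane(c,*ce[i],z,fish)
            if .4<P[0]<.75 and -.35<P[1]<.4: print(cam,s[i],P)
seg('wrist',.04,True,0);seg('top',.04,False,0)
```

```text
t 49.17 p [ 0.6813 -0.1365  0.297 ] yaw_y -57.79 z [ 0.0007  0.0013 -1.    ] F [ 0.   0.  -0.1] w 8.47 g 0.0 q [-0.23  0.27  1.49  0.    1.38  0.77]
leg 3
  [8.5, 0.0, 0.0, 4.8, 0.0, 0.0, 0.0]
  [8.5, 0.0, 0.0, 4.7, 0.0, 0.0, 0.0]
  [8.5, -0.05, 0.05, 4.8, 0.0, -0.1, 0.0]
wrist [ 112   52   46   54 1400] [0.6545 0.1524 0.04  ]
wrist [ 154   82   53   59 1803] [0.6465 0.0629 0.04  ]
wrist [161 207  11  17 111] [0.4983 0.015  0.04  ]
wrist [142 225  18  27 256] [0.4441 0.0262 0.04  ]
```

Request:
move_arm(series=[8.5,0,0,5,0,0,0,8.5,0,0,5,0,0,0,8.5,0,0,3,0,0,0,8.5,0,0,1.3,0,0,0,8.5,0,0,0,0,0,0], grip_force=35)

```text
time: 49.9
tool_pos: [0.6811, -0.1369, 0.1527]
tcp_rot: [-3.017, -0.871, 0.001]
wrist_force: [-0.5, 0.3, 0.3]
width: 0.993
grip_force: 0.0
```

Request:
move_arm(series=[2.5,0,0,0,0,0,0,2.5,0,0,0,0,0,0,2.5,0,0,0,0,0,0,2.5,0,0,0,0,0,0,2.5,0,0,0,0,0,0])

```text
time: 50.52
tool_pos: [0.6819, -0.136, 0.1563]
tcp_rot: [-3.016, -0.868, -0.004]
wrist_force: [-3.0, 5.0, 7.9]
width: 0.418
grip_force: 37.7
```

Request:
move_arm(series=[2.5,0,0,0,0,0,0,2.5,0,0,0,0,0,0,2.5,0,0,0,0,0,0,2.5,0,0,0,0,0,0])

```text
time: 51.02
tool_pos: [0.6818, -0.1359, 0.1563]
tcp_rot: [-3.016, -0.868, -0.004]
wrist_force: [-3.2, 4.2, 7.8]
width: 0.412
grip_force: 37.7
```

Request:
move_arm(series=[8.5,0,0,0,0,0,0,8.5,0,0,0,0,0,0,8.5,0,0,0,0,0,0,8.5,0,0,0,0,0,0,8.5,0,0,0,0,0,0])

```text
time: 51.65
tool_pos: [0.6818, -0.1379, 0.1536]
tcp_rot: [-3.018, -0.87, -0.002]
wrist_force: [0.8, 0.6, -0.4]
width: 0.996
grip_force: 0.0
```

Request:
move_arm(series=[8.5,0,0,-3,0,0,0,8.5,0,0,-5,0,0,0,8.5,0,0,-6,0,0,0,8.5,0,0,-2,0,0,0,8.5,0,0,0,0,0,0])

```text
time: 52.28
tool_pos: [0.6824, -0.1381, 0.3155]
tcp_rot: [3.018, 0.87, 0.007]
wrist_force: [-0.3, 0.9, -0.1]
width: 0.999
grip_force: 0.0
```

Run:
```python
from h import *
c=calibration('wrist');im=read_camera('wrist')
hsv=cv2.cvtColor(im,cv2.COLOR_RGB2HSV)
m=cv2.inRange(hsv,(0,80,15),(12,255,125)); m=cv2.morphologyEx(m,cv2.MORPH_OPEN,np.ones((3,3)))
n,l,s,ce=cv2.connectedComponentsWithStats(m)
for i in range(1,n):
    P=plane(c,*ce[i],.04,True)
    if s[i][4]>100 and .4<P[0]<.75 and -.35<P[1]<.4: print(s[i],P)
# panels in scene view: pale frame corners predicted at leaning pose
cs=calibration('scene');sc=read_camera('scene');h2=cv2.cvtColor(sc,cv2.COLOR_RGB2HSV)
for y in(.12,0,-.12):
    for d in(.035,.07,.11):
        u,v=proj(cs,lean(y,.028,.002,d)+.007*UX); print(y,d,h2[int(v),int(u)],end=' ')
    print()
print(finish_job())
```

```text
[ 117   55   44   52 1419] [0.6534 0.1518 0.04  ]
[ 158   84   52   56 1702] [0.6457 0.0637 0.04  ]
[146 223  16  25 240] [0.4424 0.0269 0.04  ]
0.12 0.035 [ 14 127 133] 0.12 0.07 [ 15 128 135] 0.12 0.11 [ 15 128 135] 
0 0.035 [ 14 130 116] 0 0.07 [ 14 129 117] 0 0.11 [ 15 129 117] 
-0.12 0.035 [ 15 127 137] -0.12 0.07 [ 14 128 138] -0.12 0.11 [ 15 128 139] 
the job is handed in; nothing more can be done
None
```

The job is handed in, with no score returned: all three panels lean on the rail, both lids present sit in holder pockets, and the trigger was squeezed and released once before and once after the set-out.

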